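Put the lens caps, filters and rings away in the revolving tray rack

TASK

Put away the lens caps, filters and ring lying on the worktop: lay every one of them flat and side by side in the compartment of the loose white tray, behind its low ridge. Swing the revolving rack a quarter turn to its other click stop, so that its open front faces the tray, and slide the filled tray fully home on the middle pair of rails. Then turn the rack back to the click stop where it stood, with the tray and everything in it still in place, and leave the green pot, the lens pen and the standing lens where they are.

Things in the scene. Friction and masses are not known exactly. Their poses are not given: they have to be found in the camera images.
- rack (a joint): Swivel of the revolving rack on its fixed foot, rad, growing clockwise seen from above. Click stops: 0 = parked (open front away from the robot; it starts there), 1.571 = loading (open front faces the tray, to the robot's right). A click mechanism draws it into the nearer stop from either side of half-way with up to about 0.08 N m. Turns easily. Limits -0.12 and 1.69.
- rack_mid (a point): On the swivel axis, level with the tops of the MIDDLE pair of rails, 70 mm above the worktop. Axes turn with the rack: z up, -x out of its open front, +x to its solid back panel. White plastic rack, 146 mm deep (x), 254 mm wide (y), 132 mm high, open above; two side panels and a back panel; three pairs of rails. Click-stop swivel: see joint rack.
- rack_stop (a point): Inner face of the rack's back panel, on its centre line, 69 mm behind the axis, level with the middle rails; axes as rack_mid. Rails are ledges 14 mm wide, 4 mm thick on the side panels (238 mm clear between panels, front edges 73 mm before the axis); tops 30, 70 and 110 mm above the worktop. The lowest pair carries a fixed tray with stock, the other two are empty.
- rack_grip (a point): Middle of the top edge of the rack's +y side panel, 123 mm from the swivel axis, 132 mm above the worktop; axes as rack_mid. When parked it is the panel on the robot's right, nearest the loose tray. 8 mm thick, 22 mm of bare panel on its inside above the upper rail ledge; pinch it across the edge, or push it, to turn the rack.
- tray_c (a point): Centre of the loose white plastic tray, 7 mm above its underside. +x to its rear, -x to its front lip. 136 mm deep (x), 230 mm wide (y), 160 to 260 g; floor 3 mm thick, rims 14 mm high. Home on the middle rails (rear rim on the back panel, underside on the rails) this point lies 7 mm above rack_mid and 1 mm behind it, axes along the rack's.
- tray_bay (a point): Centre of the tray's compartment for small parts, on its floor, 22 mm behind the tray's centre; axes as tray_c. The compartment is 84 mm deep (x) and 224 mm wide (y), room for five parts in a row along y; in front it ends at a low ridge, 4 mm wide, its top 5 mm above the floor; at the rear and sides at the 14 mm rims.
- tray_lip (a point): Centre of the tray's upright front lip, by which the tray is carried: 8 mm thick (x), 90 mm wide (y), from the tray's underside to 32 mm above it; this point is 16 mm above the underside, 64 mm in front of the tray's centre. Axes as tray_c. Behind it is a bare strip of tray floor 36 mm deep up to the ridge.
- cap_a_c (a point): Black plastic lens cap, a disc 40 mm across and 10 mm thick, 25 g, lying flat on the worktop; the point is its centre, half-way up. May be absent.
- cap_b_c (a point): Black plastic lens cap, a disc 40 mm across and 10 mm thick, 25 g, lying flat on the worktop; the point is its centre, half-way up. May be absent.
- filter_a_c (a point): Lens filter, a dark metal rim with a pale glass face, a disc 38 mm across and 10 mm thick, 25 g, lying flat on the worktop; the point is its centre, half-way up. May be absent.
- filter_b_c (a point): Lens filter, a dark metal rim with a pale glass face, a disc 38 mm across and 10 mm thick, 25 g, lying flat on the worktop; the point is its centre, half-way up. May be absent.
- step_ring_c (a point): Bare aluminium step-up ring, 40 mm outer and 28 mm inner diameter, 10 mm thick, 25 g, lying flat on the worktop; the point is its centre, half-way up. May be absent.
- pot: Small green ceramic pot with closed lid, 84 mm across, 92 mm high; origin under its centre. Bystander.
- lens_pen: Black lens pen, 110 mm long, 13 mm thick, lying along its x; origin under its centre. Bystander.
- lens: Black lens standing on end, 69 mm across, 74 mm high; origin under its centre. Bystander.
- tray: The loose tray again: its origin is at the centre of its underside, axes as tray_c.
Not all that is in view belongs to the job. Leave any red, turquoise or yellow look-alike of the part that bears filter_a_c alone.

How it is judged:
By the outcome, as a careful person would: the job done as asked, in the order asked, and still so for the second after the job is handed in, with the robot touching nothing.
Of cap_a, cap_b, filter_a, filter_b, step_ring only 3 to 5 are there at a start; the rules pass over those that are not, and their reading is None.
At some moment in a run one of cap_a, cap_b, filter_a, filter_b, step_ring may be knocked a few centimetres aside while the robot is not near it.
It also fails if it takes over 210 s, if anything falls off the work surface, if the arm or the gripper's body presses on something with over 40 N, if the wrist force passes 120 N, or if a joint passes its speed limit or range.

ROBOT

A 6-joint arm with a two-finger parallel gripper is mounted at the origin on the work surface. World frame = base frame: x ahead of the robot, y to its left, z up, the work surface at z = 0. Lengths are in m, angles in degrees, forces in N, time in s.
With the tool pointing down it reaches from about 0.35 to 0.875 m from the base axis. Payload 4.2 kg.
Tool frame: the origin (TCP) lies midway between the tips of the shut fingers; the grasp point (between the pads) lies 19 mm behind it; z points along the fingers, y is the direction in which the jaws open and shut (so a half turn about z gives the same grasp; the last joint's range is limited). The gripper opens to 87 mm and grips with 3 to 60 N. Pads are 19 mm wide; open, the fingers measure 117 mm over their backs; the gripper's body (75 mm by 190 mm) begins 51 mm behind the grasp point.
Start: joints at [91.536, 22.042, 0.453, 0, -68.411, -14.817], TCP at [0.144, 0.608, 0.223] pointing down, gripper open.
Joint ranges: [-179.83, 179.83], [-69.29, 118.12], [-61.27, 80.66], [-181.25, 117.63], [-171.15, -9.14], [-177.46, 177.46]. Speed limits (degrees/s): [159.86, 159.86, 180, 180, 180, 180].

INTERFACE

Orientations are given as a 3x3 rotation matrix whose columns are the frame's x, y, z axes.
In Python, from station import r gives the robot as it stands.
- The arm moves only by the tool play_rows, never from a script. Its argument "commands" is a list that holds one entry, the list of rows, each a list of 7 numbers: the shift along the world's x, y, z in m, then the turn, a rotation vector about the world's x, y, z in rad, then the closure, from 0 (fully open) to 1 (shut). A call has 1 to 5 rows; each row is the pose to reach, as a shift and turn from the pose commanded when the call began; what a row does not reach only later rows make up. A row lasts 1/10 s, in which the tool goes at most 50 mm and 8.59 degrees, less where a joint would pass 70% of its speed; a pose out of reach is approached as far as the arm can. A call with a gripper value outside its range is refused whole. The fingers move at their own pace and stop on an object; the grip force is fixed at half the most. Time passes only in rows, so rows that repeat a pose let the fingers close. It gives the time, the measured TCP pose, the force and the opening at its end, in the units of the state.
- r.sense(): the state, without advancing time (a new reading comes with each control period).
- r.capture(name): name is "scene" or "top" or "wrist"; returns a dict with "image" (420x560x3 uint8, red, green, blue), "range_z" (420x560 float32, m along the optical axis (not along the pixel's ray), 0 where there is no reading), "intrinsics" (3x3 intrinsics, pixels), "extrinsics" (4x4, takes a point from camera to world coordinates); the wrist camera has in their place "mount" (4x4, takes a point from camera to tool coordinates, whose origin is the TCP and whose axes are the flange's). Camera axes: x right, y up, looking along -z (the intrinsics and any distortion apply to the point x, -y, -z); pixel columns grow to the right and rows downward; lengths in m; the calibration is good to about 2 mm. The wrist camera is an equidistant fisheye: a pixel r from the principal point sees the ray r / f radians off the axis. A picture is of the moment at which its call begins: read the wrist's pose just before it.
- r.finish_job(): hands the job in, once; it reports no verdict.
The state is a dict: "time_s": time; "joints": joint angles; "joint_velocities": joint speeds; "effort": joint torques, N m; "tcp_pos": TCP position; "ee_rot": TCP orientation; "wrist_force": force on the tool from outside, world axes, zero at the start; "moment": the same for the moment, N m; "gripper_width": opening from 0.0 (shut) to 1.0 (fully open).
Only numpy, scipy, OpenCV 4.12 (cv2) and the standard library are available. Lean on these libraries where they do the work, as an engineer would, in place of code of your own. Each camera call takes 0.05 s, during which the arm holds its last target. There are 200 camera calls.

## Working session

There is one attempt and no reset: what is moved stays moved. The work goes in short steps, Python scripts to look and compute and a tool call to move; the robot and the scene stay as the last step left them, time stands still between calls to the robot, and variables do not carry over. Pictures are saved under pics/ and viewed, about 12 in all and at most 16, crops included, and the job is handed in when it is done.

Besides the shell and the picture viewer there is one more tool, called after ">>>" by a JSON object that holds its "fn" and its "kwargs". play_rows: Moves the arm, as the interface text tells. Its arguments: {"type":"object","properties":{"commands":{"type":"array","items":{"type":"array","items":{"type":"array","items":{"type":"number"}}}}},"required":["commands"]}

```bash
ls; mkdir -p pics
cat > h.py <<'E'
import numpy as np, cv2
from station import r
def world(c, u, v, z=None):
    """pixels -> world by depth (z None) or intersection with plane z"""
    u=np.asarray(u,float);v=np.asarray(v,float);K=c["intrinsics"];E=c["extrinsics"]
    d=np.stack([(u-K[0,2])/K[0,0],-(v-K[1,2])/K[1,1],-np.ones_like(u)],-1)
    if z is None:
        p=d*c["range_z"][v.astype(int),u.astype(int)][...,None]
        return p@E[:3,:3].T+E[:3,3]
    w=d@E[:3,:3].T
    return E[:3,3]+w*((z-E[2,3])/w[...,2])[...,None]
def cloud(c):
    v,u=np.mgrid[0:420,0:560]; return world(c,u,v)
def save(n,im): cv2.imwrite("pics/"+n+".png",np.ascontiguousarray(im[...,::-1]))
E
python3 - <<'E'
from h import *
s=r.sense();print({k:np.round(v,3).tolist() for k,v in s.items()})
for n in("top","scene"):
    c=r.capture(n);np.save(n+".npy",c,allow_pickle=True);save(n,c["image"]);print(n,c["intrinsics"].round(1).tolist(),c["extrinsics"].round(3).tolist(),[k for k in c])
E
```

```text
pics
{'time_s': 0.0, 'joints': [91.537, 22.088, 0.38, -0.031, -68.413, -14.819], 'joint_velocities': [-0.081, 0.028, 0.024, -0.027, -0.03, -0.002], 'effort': [0.001, -39.067, 18.741, 4.22, 0.011, -0.0], 'tcp_pos': [0.143, 0.608, 0.221], 'ee_rot': [[0.973, -0.23, -0.0], [-0.23, -0.973, -0.002], [0.0, 0.002, -1.0]], 'wrist_force': [0.038, -0.14, -0.534], 'moment': [0.005, 0.022, -0.024], 'gripper_width': 1.001}
top [[451.5, 0.0, 274.8], [0.0, 451.5, 209.2], [0.0, 0.0, 1.0]] [[0.015, 0.994, -0.105, 0.462], [-1.0, 0.017, 0.019, 0.067], [0.02, 0.104, 0.994, 1.423], [0.0, 0.0, 0.0, 1.0]] ['image', 'range_z', 'intrinsics', 'extrinsics']
scene [[406.5, 0.0, 283.3], [0.0, 406.5, 211.2], [0.0, 0.0, 1.0]] [[0.72, -0.421, 0.552, 1.233], [0.694, 0.451, -0.561, -0.591], [-0.013, 0.787, 0.617, 0.816], [0.0, 0.0, 0.0, 1.0]] ['image', 'range_z', 'intrinsics', 'extrinsics']
```

View pics/top.png

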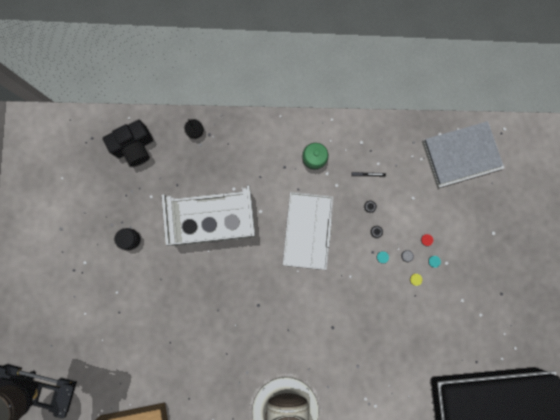

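View pics/scene.png

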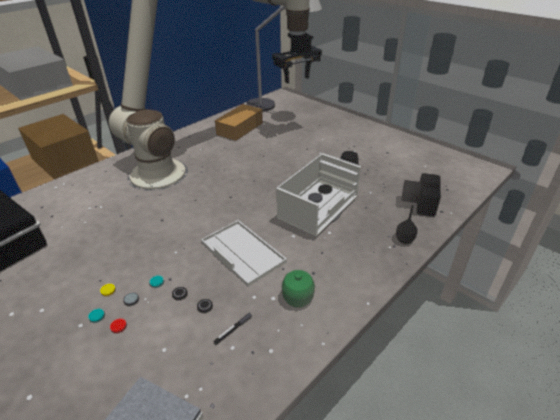

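Run:
```python
from h import *
c=np.load("top.npy",allow_pickle=True).item();im=c["image"]
a=cv2.resize(im[185:300,270:450],None,fx=4,fy=4,interpolation=cv2.INTER_CUBIC)
save("crop1",a)
P=cloud(c)
g=im.astype(int).max(2)
for u,v in[(370,206),(376,231),(382,257),(407,256),(427,240),(435,262),(417,280)]:
    w=P[v-10:v+11,u-10:u+11]; print((u,v),world(c,u,v,0.01).round(4),"depthz",P[v,u].round(4),im[v,u],"n high",(w[...,2]>0.006).sum(),w[w[...,2]>0.006].mean(0).round(4))
print("floor z",P[300:340,300:400,2].mean())
# rack top & tray
m=(P[...,2]>0.11)&(P[...,2]<0.16);m[:, :150]=0;m[:,270:]=0;m[260:]=0;m[:170]=0
q=P[m];print("rack top n",len(q),q.min(0).round(3),q.max(0).round(3),cv2.minAreaRect(q[:,:2].astype(np.float32)*1000))
m=(g>150);m[:,:275]=0;m[:,345:]=0;m[:185]=0;m[280:]=0
v,u=np.nonzero(m);q=world(c,u,v,0.010);print("tray",cv2.minAreaRect(q[:,:2].astype(np.float32)*1000),len(q))
m=(P[...,2]>0.022)&(P[...,2]<0.045);m[:,:275]=0;m[:,345:]=0;m[:185]=0;m[280:]=0
q=P[m];print("lip",len(q),q.mean(0),cv2.minAreaRect(q[:,:2].astype(np.float32)*1000))
```

```text
(370, 206) [ 0.6261 -0.2608  0.01  ] depthz [ 0.6259 -0.2606  0.011 ] [44 45 45] n high 106 [ 0.6244 -0.2604  0.0101]
(376, 231) [ 0.5472 -0.2792  0.01  ] depthz [ 0.5476 -0.2808  0.0037] [44 45 46] n high 108 [ 0.5433 -0.2702  0.0493]
(382, 257) [ 0.4662 -0.2974  0.01  ] depthz [ 0.4662 -0.2971  0.0111] [ 70 170 169] n high 111 [ 0.4655 -0.292   0.0357]
(407, 256) [ 0.4705 -0.3761  0.01  ] depthz [ 0.4705 -0.377   0.0072] [137 139 143] n high 103 [ 0.4713 -0.3762  0.0102]
(427, 240) [ 0.5215 -0.4402  0.01  ] depthz [ 0.5215 -0.44    0.0104] [184  55  53] n high 102 [ 0.5202 -0.4243  0.052 ]
(435, 262) [ 0.4531 -0.464   0.01  ] depthz [ 0.4531 -0.4637  0.0109] [ 67 164 164] n high 103 [ 0.4551 -0.456   0.0238]
(417, 280) [ 0.3965 -0.4063  0.01  ] depthz [ 0.3965 -0.4065  0.0093] [191 194  82] n high 106 [ 0.3994 -0.393   0.0367]
floor z 0.006609681430093408
rack top n 642 [0.493 0.104 0.11 ] [0.665 0.371 0.14 ] ((577.7958374023438, 236.2200927734375), (144.6672821044922, 254.85272216796875), 7.026017665863037)
tray ((554.5509033203125, -63.217002868652344), (270.0853271484375, 197.0787811279297), 1.0487455129623413) 3454
lip 84 [ 0.54017342 -0.1261589   0.03015469] ((540.6190185546875, -126.24940490722656), (8.973386764526367, 87.57923889160156), 84.39189147949219)
```

View pics/crop1.png

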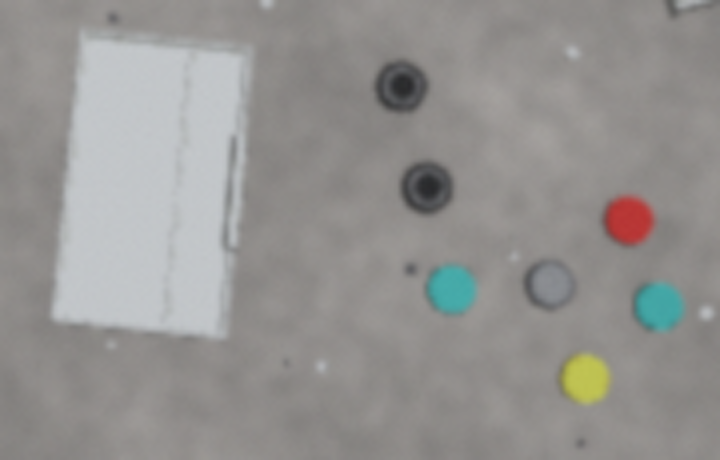

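Run:
```python
from h import *
c=np.load("top.npy",allow_pickle=True).item();im=c["image"];P=cloud(c)
for t in(.118,.124):
    m=((P[...,2]>t)&(P[...,2]<.145)).astype(np.uint8);m[:,:150]=0;m[:,270:]=0;m[260:]=0;m[:170]=0
    n,l,s,_=cv2.connectedComponentsWithStats(m);k=1+s[1:,4].argmax();q=P[l==k];print(len(q),cv2.minAreaRect(q[:,:2].astype(np.float32)*1000),np.median(q[:,2]))
m=(im.min(2)>150).astype(np.uint8);m[:,:275]=0;m[:,345:]=0;m[:185]=0;m[280:]=0
m=cv2.morphologyEx(m,cv2.MORPH_OPEN,np.ones((5,5)));v,u=np.nonzero(m)
for z in(.003,.014):
    q=world(c,u,v,z);print("tray",z,cv2.minAreaRect(q[:,:2].astype(np.float32)*1000))
print("pot",world(c,316,155,.09),"pen",world(c,[352,385],[174,175],.01).round(3).tolist())
z=P[...,2];print("noise", z[300:320,300:400].std(),np.median(z[290:340,200:400]),np.median(z[280:300,330:400]))
print(r.capture("wrist")["mount"].round(3))
```

```text
298 ((524.8828735351562, 279.109130859375), (262.75262451171875, 119.95089721679688), 63.23699188232422) 0.13018349385894845
241 ((531.9149780273438, 311.3399963378906), (215.98587036132812, 107.30679321289062), 54.54950714111328) 0.1303959641460921
tray 0.003 ((547.52734375, -64.78348541259766), (140.7726287841797, 234.7870330810547), 85.01583099365234)
tray 0.014 ((546.864501953125, -63.765357971191406), (139.68197631835938, 232.9679412841797), 85.01583099365234)
pot [ 0.76856707 -0.07996989  0.09      ] pen [[0.728, -0.204, 0.01], [0.726, -0.31, 0.01]]
noise 0.10532778228270206 -0.0009020902049304835 -0.0008803217638334582
[[ 0.     0.952  0.305  0.085]
 [ 1.    -0.    -0.     0.   ]
 [-0.     0.305 -0.952 -0.163]
 [ 0.     0.     0.     1.   ]]
```

>>> {"fn": "play_rows", "kwargs": {"commands": [[[0.05,-0.045,0.0,0,0,-0.12,0.3],[0.08,-0.08,0,0,0,-0.25,0.3],[0.11,-0.12,0,0,0,-0.37,0.3],[0.14,-0.16,0,0,0,-0.5,0.3],[0.16,-0.2,0,0,0,-0.6,0.3]]]}}

```text
time_s: 0.65
tcp_pos: [0.3009, 0.4134, 0.2222]
ee_rot: [[0.67, -0.742, 0.0], [-0.742, -0.67, -0.0], [0.0, 0.0, -1.0]]
wrist_force: [-0.2, -0.0, 0.3]
gripper_width: 0.719
```

>>> {"fn": "play_rows", "kwargs": {"commands": [[[0.03,-0.04,0.0,0,0,-0.14,0.3],[0.05,-0.08,0,0,0,-0.28,0.3],[0.08,-0.12,0,0,0,-0.42,0.3],[0.11,-0.16,0,0,0,-0.56,0.3],[0.13,-0.2,0,0,0,-0.7,0.3]]]}}

```text
time_s: 1.15
tcp_pos: [0.4309, 0.2133, 0.2225]
ee_rot: [[0.033, -0.999, 0.0], [-0.999, -0.033, 0.0], [-0.0, -0.0, -1.0]]
wrist_force: [0.9, -0.0, -0.3]
gripper_width: 0.699
```

>>> {"fn": "play_rows", "kwargs": {"commands": [[[0.02,-0.045,0.0,0,0,-0.05,0.3],[0.04,-0.09,0,0,0,-0.1,0.3],[0.06,-0.135,0,0,0,-0.136,0.3],[0.08,-0.18,0,0,0,-0.136,0.3],[0.1,-0.225,0,0,0,-0.136,0.3]]]}}

```text
time_s: 1.65
tcp_pos: [0.5301, -0.0119, 0.2225]
ee_rot: [[-0.097, -0.995, 0.0], [-0.995, 0.097, 0.0], [-0.0, 0.0, -1.0]]
wrist_force: [0.6, 0.7, 0.5]
gripper_width: 0.7
```

>>> {"fn": "play_rows", "kwargs": {"commands": [[[0.02,-0.045,0.0,0,0,0,0.3],[0.035,-0.09,0,0,0,0,0.3],[0.055,-0.135,-0.01,0,0,0,0.3],[0.075,-0.18,-0.03,0,0,0,0.3],[0.0915,-0.22,-0.05,0,0,0,0.3]]]}}

```text
time_s: 2.15
tcp_pos: [0.6217, -0.2311, 0.1726]
ee_rot: [[-0.097, -0.995, 0.001], [-0.995, 0.097, -0.0], [-0.0, -0.001, -1.0]]
wrist_force: [1.3, 0.1, -0.1]
gripper_width: 0.701
```

>>> {"fn": "play_rows", "kwargs": {"commands": [[[0.0,-0.0235,-0.02,0,0,0,0.3],[0.0,-0.0235,-0.05,0,0,0,0.3],[0.0,-0.0235,-0.08,0,0,0,0.3],[0.0,-0.0235,-0.1,0,0,0,0.3],[0.0,-0.0235,-0.12,0,0,0,0.3]]]}}

```text
time_s: 2.65
tcp_pos: [0.6202, -0.2527, 0.0511]
ee_rot: [[-0.097, -0.995, -0.002], [-0.995, 0.097, 0.0], [-0.0, 0.002, -1.0]]
wrist_force: [-0.1, -0.4, 0.0]
gripper_width: 0.702
```

Run:
```python
from h import *
s=r.sense();print(s["tcp_pos"],s["joints"])
c=r.capture("top");np.save("top2.npy",c,allow_pickle=True)
w=r.capture("wrist")
save("v4",np.hstack([cv2.resize(c["image"][130:300,270:450],(450,425),interpolation=cv2.INTER_CUBIC),cv2.resize(w["image"],(350,425))[:,:]]))
```

```text
[ 0.62024982 -0.25267897  0.05113714] [-8.36422636e+00  3.49527458e+01 -4.14216683e+00 -8.06447678e-03
 -5.10114530e+01  2.78389523e+00]
```

View pics/v4.png

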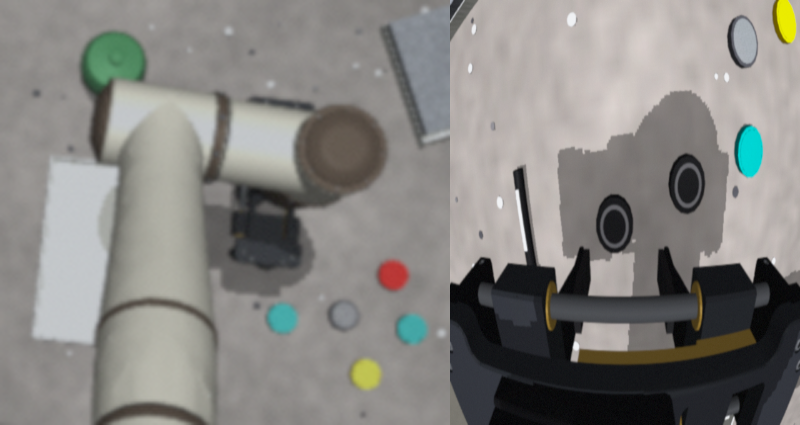

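```bash
cat >> h.py <<'E'
def wrist_pt(w,s,u,v,z):
    K=w["intrinsics"];x=(u-K[0,2]);y=(v-K[1,2]);rr=np.hypot(x,y);t=rr/K[0,0]
    d=np.array([np.sin(t)*x/rr,-np.sin(t)*y/rr,-np.cos(t)])
    R=np.asarray(s["ee_rot"]);p=np.asarray(s["tcp_pos"])
    M=w["mount"];o=R@M[:3,3]+p;d=R@M[:3,:3]@d
    return o+d*(z-o[2])/d[2]
E
python3 - <<'E'
from h import *
s=r.sense();w=r.capture("wrist");print(w["intrinsics"])
for u,v in[(262,219),(378,181)]:print(wrist_pt(w,s,u,v,.01))
E
```

```text
[[325.1922621    0.         277.8561874 ]
 [  0.         325.1922621  206.36111998]
 [  0.           0.           1.        ]]
[ 0.62771105 -0.26409779  0.01      ]
[ 0.54891187 -0.28272433  0.01      ]
```

>>> {"fn": "play_rows", "kwargs": {"commands": [[[0.006,-0.0095,0,0,0,0,0.3],[0.006,-0.0095,-0.02,0,0,0,0.3],[0.006,-0.0095,-0.04,0,0,0,0.3],[0.006,-0.0095,-0.047,0,0,0,0.3],[0.006,-0.0095,-0.047,0,0,0,0.3]]]}}

```text
time_s: 3.3
tcp_pos: [0.6271, -0.2625, 0.006]
ee_rot: [[-0.097, -0.995, -0.0], [-0.995, 0.097, -0.0], [0.0, 0.0, -1.0]]
wrist_force: [-0.3, -0.2, 0.4]
gripper_width: 0.697
```

>>> {"fn": "play_rows", "kwargs": {"commands": [[[0,0,0,0,0,0,0.7],[0,0,0,0,0,0,0.8],[0,0,0,0,0,0,0.9],[0,0,0,0,0,0,0.9],[0,0,0,0,0,0,0.9]]]}}

```text
time_s: 3.8
tcp_pos: [0.6274, -0.2621, 0.0069]
ee_rot: [[-0.097, -0.995, 0.001], [-0.995, 0.097, -0.0], [0.0, -0.001, -1.0]]
wrist_force: [-0.3, 0.9, 2.6]
gripper_width: 0.436
```

>>> {"fn": "play_rows", "kwargs": {"commands": [[[0,0,0.02,0,0,0,0.9],[0,0,0.05,0,0,0,0.9],[0,0,0.08,0,0,0,0.9],[0,0,0.1,0,0,0,0.9],[0,0,0.1,0,0,0,0.9]]]}}

```text
time_s: 4.3
tcp_pos: [0.6291, -0.2627, 0.1101]
ee_rot: [[-0.096, -0.995, 0.007], [-0.995, 0.096, -0.002], [0.001, -0.007, -1.0]]
wrist_force: [-0.3, -0.3, 0.2]
gripper_width: 0.44
```

```bash
python3 -c "
from h import *
s=r.sense();print(s['tcp_pos'],s['gripper_width'],s['wrist_force'])"
```

```text
[ 0.62908038 -0.2626517   0.11005463] 0.440413477173844 [-0.32766976 -0.29454571  0.23025571]
```

>>> {"fn": "play_rows", "kwargs": {"commands": [[[-0.004,0.045,0,0,0,0,0.9],[-0.008,0.09,0,0,0,0,0.9],[-0.012,0.135,0,0,0,0,0.9],[-0.016,0.18,0,0,0,0,0.9],[-0.02,0.2155,0,0,0,0,0.9]]]}}

```text
time_s: 4.8
tcp_pos: [0.6058, -0.0443, 0.1048]
ee_rot: [[-0.096, -0.995, -0.002], [-0.995, 0.096, 0.0], [0.0, 0.002, -1.0]]
wrist_force: [0.4, -0.3, 0.0]
gripper_width: 0.436
```

>>> {"fn": "play_rows", "kwargs": {"commands": [[[0,0,-0.03,0,0,0,0.9],[0,0,-0.05,0,0,0,0.9],[0,0,-0.065,0,0,0,0.9],[0,0,-0.08,0,0,0,0.9],[0,0,-0.08,0,0,0,0.9]]]}}

```text
time_s: 5.3
tcp_pos: [0.6042, -0.0467, 0.0226]
ee_rot: [[-0.097, -0.995, -0.007], [-0.995, 0.097, -0.001], [0.001, 0.007, -1.0]]
wrist_force: [-0.1, -0.5, 0.4]
gripper_width: 0.436
```

>>> {"fn": "play_rows", "kwargs": {"commands": [[[0,0,-0.006,0,0,0,0.9],[0,0,-0.011,0,0,0,0.9],[0,0,-0.015,0,0,0,0.9],[0,0,-0.018,0,0,0,0.9],[0,0,-0.018,0,0,0,0.9]]]}}

```text
time_s: 5.8
tcp_pos: [0.6071, -0.0466, 0.0098]
ee_rot: [[-0.096, -0.995, 0.0], [-0.995, 0.096, -0.0], [0.0, -0.0, -1.0]]
wrist_force: [-4.0, 0.2, 8.9]
gripper_width: 0.434
```

>>> {"fn": "play_rows", "kwargs": {"commands": [[[0,0,0.001,0,0,0,0.8],[0,0,0.001,0,0,0,0.5],[0,0,0.001,0,0,0,0.42],[0,0,0.001,0,0,0,0.42],[0,0,0.001,0,0,0,0.42]]]}}

```text
time_s: 6.3
tcp_pos: [0.6068, -0.0466, 0.0087]
ee_rot: [[-0.097, -0.995, -0.0], [-0.995, 0.097, -0.0], [0.0, 0.0, -1.0]]
wrist_force: [-1.0, -0.2, 0.5]
gripper_width: 0.571
```

>>> {"fn": "play_rows", "kwargs": {"commands": [[[0,0,0.015,0,0,0,0.42],[0,0,0.04,0,0,0,0.42],[0,0,0.07,0,0,0,0.42],[0,0,0.1,0,0,0,0.42],[0,0,0.1,0,0,0,0.42]]]}}

```text
time_s: 6.8
tcp_pos: [0.6101, -0.0464, 0.1138]
ee_rot: [[-0.096, -0.995, 0.01], [-0.995, 0.096, 0.0], [-0.001, -0.01, -1.0]]
wrist_force: [-0.2, -0.4, -0.2]
gripper_width: 0.58
```

Run:
```python
from h import *
s=r.sense();print(s["tcp_pos"])
w=r.capture("wrist");c=r.capture("top")
a=cv2.resize(c["image"][140:290,270:450],(480,400),interpolation=cv2.INTER_CUBIC)
save("v5",np.hstack([a,cv2.resize(w["image"],(320,400))]))
P=cloud(c);m=((P[...,2]>.006)&(P[...,2]<.014)).astype(np.uint8);m[:,345:]=m[:,345:];m[:195]=0;m[290:]=0;m[:,:345]=0;m[:,450:]=0
n,l,st,ce=cv2.connectedComponentsWithStats(m)
for i in range(1,n):
    if st[i,4]>40: print(ce[i].round(1),st[i,4],P[l==i].mean(0).round(4),c["image"][tuple(ce[i].round().astype(int)[::-1])])
```

```text
[ 0.6101194  -0.04639019  0.11380353]
[375.8 231.5] 94 [ 0.5457 -0.2786  0.0101] [43 44 46]
[426.9 239.9] 90 [ 0.5217 -0.4401  0.0097] [188  56  54]
[407.2 255.9] 88 [ 0.4707 -0.3767  0.0099] [140 142 146]
[382.3 257.4] 101 [ 0.4651 -0.2984  0.0097] [ 72 174 172]
[434.2 261.4] 96 [ 0.455  -0.4617  0.0098] [ 68 168 167]
[415.8 279.6] 104 [ 0.3978 -0.4027  0.0094] [195 198  84]
```

View pics/v5.png

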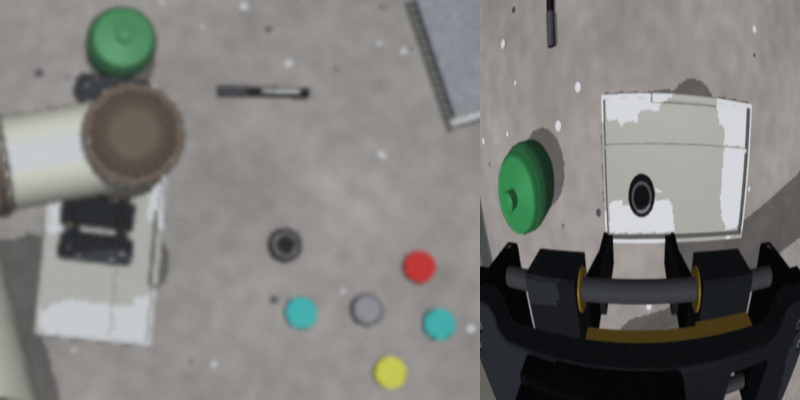

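>>> {"fn": "play_rows", "kwargs": {"commands": [[[-0.012,-0.046,0,0,0,0,0.3],[-0.024,-0.093,0,0,0,0,0.3],[-0.036,-0.14,0,0,0,0,0.3],[-0.048,-0.187,0,0,0,0,0.3],[-0.0605,-0.234,0,0,0,0,0.3]]]}}

```text
time_s: 7.4
tcp_pos: [0.5448, -0.2819, 0.1071]
ee_rot: [[-0.097, -0.995, -0.003], [-0.995, 0.097, 0.001], [-0.001, 0.003, -1.0]]
wrist_force: [1.6, 0.4, 0.3]
gripper_width: 0.696
```

>>> {"fn": "play_rows", "kwargs": {"commands": [[[0,0,-0.03,0,0,0,0.3],[0,0,-0.05,0,0,0,0.3],[0,0,-0.06,0,0,0,0.3],[0,0,-0.06,0,0,0,0.3],[0,0,-0.06,0,0,0,0.3]]]}}

```text
time_s: 7.9
tcp_pos: [0.5469, -0.2803, 0.049]
ee_rot: [[-0.096, -0.995, -0.0], [-0.995, 0.096, -0.0], [0.0, 0.0, -1.0]]
wrist_force: [0.2, -1.5, -0.1]
gripper_width: 0.701
```

>>> {"fn": "play_rows", "kwargs": {"commands": [[[0,0,-0.02,0,0,0,0.3],[0,0,-0.035,0,0,0,0.3],[0,0,-0.043,0,0,0,0.3],[0,0,-0.043,0,0,0,0.3],[0,0,-0.043,0,0,0,0.6]]]}}

```text
time_s: 8.4
tcp_pos: [0.5473, -0.2806, 0.0069]
ee_rot: [[-0.096, -0.995, 0.002], [-0.995, 0.096, -0.001], [0.001, -0.002, -1.0]]
wrist_force: [1.6, -0.0, 0.3]
gripper_width: 0.665
```

>>> {"fn": "play_rows", "kwargs": {"commands": [[[0,0,0,0,0,0,0.7],[0,0,0,0,0,0,0.8],[0,0,0,0,0,0,0.9],[0,0,0,0,0,0,0.9],[0,0,0,0,0,0,0.9]]]}}

```text
time_s: 8.9
tcp_pos: [0.5468, -0.2807, 0.0067]
ee_rot: [[-0.097, -0.995, 0.001], [-0.995, 0.097, -0.0], [0.0, -0.001, -1.0]]
wrist_force: [-0.3, 1.1, 2.8]
gripper_width: 0.436
```

>>> {"fn": "play_rows", "kwargs": {"commands": [[[0,0,0.02,0,0,0,0.9],[0,0,0.05,0,0,0,0.9],[0,0,0.08,0,0,0,0.9],[0,0,0.1,0,0,0,0.9],[0,0,0.1,0,0,0,0.9]]]}}

```text
time_s: 9.4
tcp_pos: [0.5484, -0.2813, 0.1094]
ee_rot: [[-0.096, -0.995, 0.007], [-0.995, 0.096, -0.002], [0.002, -0.007, -1.0]]
wrist_force: [-0.2, -0.5, -0.3]
gripper_width: 0.439
```

>>> {"fn": "play_rows", "kwargs": {"commands": [[[-0.001,0.045,0,0,0,0,0.9],[-0.001,0.09,0,0,0,0,0.9],[-0.002,0.138,0,0,0,0,0.9],[-0.003,0.19,0,0,0,0,0.9],[-0.003,0.239,0,0,0,0,0.9]]]}}

```text
time_s: 9.9
tcp_pos: [0.5422, -0.0409, 0.1047]
ee_rot: [[-0.098, -0.995, -0.002], [-0.995, 0.098, -0.0], [0.0, 0.002, -1.0]]
wrist_force: [1.3, -0.4, -0.9]
gripper_width: 0.441
```

>>> {"fn": "play_rows", "kwargs": {"commands": [[[0,0,-0.03,0,0,0,0.9],[0,0,-0.05,0,0,0,0.9],[0,0,-0.065,0,0,0,0.9],[0,0,-0.08,0,0,0,0.9],[0,0,-0.08,0,0,0,0.9]]]}}

```text
time_s: 10.4
tcp_pos: [0.5408, -0.0429, 0.0229]
ee_rot: [[-0.098, -0.995, -0.007], [-0.995, 0.098, -0.001], [0.002, 0.007, -1.0]]
wrist_force: [-0.5, -0.2, -0.2]
gripper_width: 0.436
```

>>> {"fn": "play_rows", "kwargs": {"commands": [[[0,0,-0.006,0,0,0,0.9],[0,0,-0.011,0,0,0,0.9],[0,0,-0.014,0,0,0,0.9],[0,0,-0.016,0,0,0,0.9],[0,0,-0.016,0,0,0,0.9]]]}}

```text
time_s: 10.9
tcp_pos: [0.5434, -0.0426, 0.01]
ee_rot: [[-0.097, -0.995, 0.0], [-0.995, 0.097, 0.0], [-0.0, -0.0, -1.0]]
wrist_force: [0.1, 0.1, -0.1]
gripper_width: 0.436
```

>>> {"fn": "play_rows", "kwargs": {"commands": [[[0,0,0,0,0,0,0.8],[0,0,0,0,0,0,0.5],[0,0,0,0,0,0,0.42],[0,0,0,0,0,0,0.42],[0,0,0,0,0,0,0.42]]]}}

```text
time_s: 11.4
tcp_pos: [0.5435, -0.0425, 0.0101]
ee_rot: [[-0.097, -0.995, 0.0], [-0.995, 0.097, 0.0], [-0.0, -0.0, -1.0]]
wrist_force: [0.9, 0.1, -0.0]
gripper_width: 0.57
```

>>> {"fn": "play_rows", "kwargs": {"commands": [[[0,0,0.015,0,0,0,0.42],[0,0,0.04,0,0,0,0.42],[0,0,0.07,0,0,0,0.42],[0,0,0.1,0,0,0,0.42],[0,0,0.1,0,0,0,0.42]]]}}

```text
time_s: 11.9
tcp_pos: [0.5465, -0.0423, 0.1146]
ee_rot: [[-0.096, -0.995, 0.01], [-0.995, 0.096, 0.001], [-0.002, -0.01, -1.0]]
wrist_force: [1.2, 0.8, 1.4]
gripper_width: 0.585
```

```bash
cat > parts.py <<'E'
from h import *
s=r.sense();print(s["tcp_pos"])
c=r.capture("top")
P=cloud(c);m=((P[...,2]>.006)&(P[...,2]<.014)).astype(np.uint8);m[:195]=0;m[290:]=0;m[:,:345]=0;m[:,450:]=0
n,l,st,ce=cv2.connectedComponentsWithStats(m)
for i in range(1,n):
    if st[i,4]>40: print(ce[i].round(1),st[i,4],P[l==i].mean(0).round(4),c["image"][tuple(ce[i].round().astype(int)[::-1])])
E
python3 parts.py
```

```text
[ 0.54654421 -0.04225917  0.11456549]
[426.5 239.6] 91 [ 0.5227 -0.4387  0.0098] [188  56  55]
[406.6 255.8] 90 [ 0.471  -0.3749  0.0095] [140 142 146]
[382.3 257.3] 96 [ 0.4652 -0.2985  0.0095] [ 70 172 171]
[434.  261.3] 94 [ 0.4551 -0.4609  0.0099] [ 68 168 167]
[415.5 279.4] 100 [ 0.3984 -0.4017  0.0095] [194 197  83]
```

>>> {"fn": "play_rows", "kwargs": {"commands": [[[-0.008,-0.036,0,0,0,0,0.3],[-0.016,-0.072,0,0,0,0,0.3],[-0.024,-0.108,0,0,0,0,0.3],[-0.032,-0.144,0,0,0,0,0.3],[-0.04,-0.18,0,0,0,0,0.3]]]}}

```text
time_s: 12.45
tcp_pos: [0.5021, -0.2236, 0.1087]
ee_rot: [[-0.097, -0.995, -0.002], [-0.995, 0.097, 0.001], [-0.0, 0.002, -1.0]]
wrist_force: [1.5, 0.2, 0.5]
gripper_width: 0.699
```

>>> {"fn": "play_rows", "kwargs": {"commands": [[[-0.008,-0.036,-0.01,0,0,0,0.3],[-0.016,-0.072,-0.02,0,0,0,0.3],[-0.024,-0.11,-0.04,0,0,0,0.3],[-0.0325,-0.154,-0.06,0,0,0,0.3],[-0.0325,-0.154,-0.06,0,0,0,0.3]]]}}

```text
time_s: 12.95
tcp_pos: [0.4669, -0.3793, 0.0452]
ee_rot: [[-0.103, -0.995, -0.007], [-0.995, 0.103, 0.004], [-0.003, 0.007, -1.0]]
wrist_force: [-0.6, 0.9, 0.2]
gripper_width: 0.702
```

>>> {"fn": "play_rows", "kwargs": {"commands": [[[0,0,0,0,0,0,0.3],[0,0,0,0,0,0,0.3]]]}}

```text
time_s: 13.15
tcp_pos: [0.4709, -0.3759, 0.0496]
ee_rot: [[-0.096, -0.995, -0.001], [-0.995, 0.096, 0.0], [-0.0, 0.001, -1.0]]
wrist_force: [0.6, 0.7, 0.5]
gripper_width: 0.701
```

Run:
```python
from h import *
s=r.sense();print(s["tcp_pos"])
w=r.capture("wrist");np.save("w.npy",w,allow_pickle=True);save("v6",w["image"])
g=cv2.cvtColor(w["image"],cv2.COLOR_RGB2GRAY)
```

```text
[ 0.47086616 -0.3759381   0.04964927]
```

View pics/v6.png

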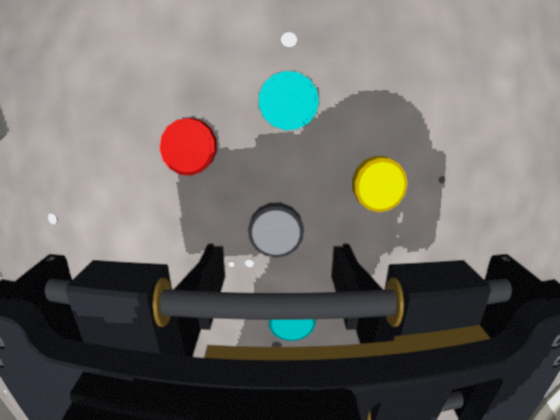

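>>> {"fn": "play_rows", "kwargs": {"commands": [[[0,0,-0.02,0,0,0,0.3],[0,0,-0.035,0,0,0,0.3],[0,0,-0.043,0,0,0,0.3],[0,0,-0.043,0,0,0,0.3],[0,0,-0.043,0,0,0,0.6]]]}}

```text
time_s: 13.7
tcp_pos: [0.4717, -0.3763, 0.0078]
ee_rot: [[-0.096, -0.995, 0.001], [-0.995, 0.096, -0.001], [0.001, -0.001, -1.0]]
wrist_force: [-0.2, -0.2, -0.2]
gripper_width: 0.663
```

>>> {"fn": "play_rows", "kwargs": {"commands": [[[0,0,0,0,0,0,0.7],[0,0,0,0,0,0,0.8],[0,0,0,0,0,0,0.9],[0,0,0,0,0,0,0.9],[0,0,0,0,0,0,0.9]]]}}

```text
time_s: 14.2
tcp_pos: [0.4713, -0.3768, 0.0076]
ee_rot: [[-0.097, -0.995, 0.001], [-0.995, 0.097, -0.001], [0.0, -0.001, -1.0]]
wrist_force: [-0.5, 0.9, 3.2]
gripper_width: 0.408
```

>>> {"fn": "play_rows", "kwargs": {"commands": [[[0,0,0.02,0,0,0,0.9],[0,0,0.05,0,0,0,0.9],[0,0,0.08,0,0,0,0.9],[0,0,0.1,0,0,0,0.9],[0,0,0.1,0,0,0,0.9]]]}}

```text
time_s: 14.7
tcp_pos: [0.4727, -0.3777, 0.1104]
ee_rot: [[-0.096, -0.995, 0.006], [-0.995, 0.096, -0.003], [0.003, -0.006, -1.0]]
wrist_force: [0.6, -0.4, -0.6]
gripper_width: 0.406
```

>>> {"fn": "play_rows", "kwargs": {"commands": [[[0.001,0.034,0,0,0,0,0.9],[0.002,0.068,0,0,0,0,0.9],[0.002,0.102,0,0,0,0,0.9],[0.003,0.136,0,0,0,0,0.9],[0.004,0.17,0,0,0,0,0.9]]]}}

```text
time_s: 15.2
tcp_pos: [0.4739, -0.2052, 0.1057]
ee_rot: [[-0.098, -0.995, -0.002], [-0.995, 0.098, 0.001], [-0.0, 0.002, -1.0]]
wrist_force: [0.6, -0.1, -0.7]
gripper_width: 0.413
```

>>> {"fn": "play_rows", "kwargs": {"commands": [[[0.001,0.036,0,0,0,0,0.9],[0.002,0.072,0,0,0,0,0.9],[0.003,0.108,0,0,0,0,0.9],[0.004,0.144,0,0,0,0,0.9],[0.004,0.171,0,0,0,0,0.9]]]}}

```text
time_s: 15.7
tcp_pos: [0.4781, -0.0339, 0.106]
ee_rot: [[-0.096, -0.995, -0.002], [-0.995, 0.096, -0.0], [0.0, 0.002, -1.0]]
wrist_force: [-0.4, -0.9, -1.0]
gripper_width: 0.409
```

>>> {"fn": "play_rows", "kwargs": {"commands": [[[0,0,-0.03,0,0,0,0.9],[0,0,-0.05,0,0,0,0.9],[0,0,-0.065,0,0,0,0.9],[0,0,-0.08,0,0,0,0.9],[0,0,-0.08,0,0,0,0.9]]]}}

```text
time_s: 16.2
tcp_pos: [0.4764, -0.0361, 0.0243]
ee_rot: [[-0.098, -0.995, -0.007], [-0.995, 0.098, -0.001], [0.002, 0.007, -1.0]]
wrist_force: [-0.7, 0.3, -0.4]
gripper_width: 0.409
```

>>> {"fn": "play_rows", "kwargs": {"commands": [[[0,0,0,0,0,0,0.9],[0,0,0,0,0,0,0.9]]]}}

```text
time_s: 16.4
tcp_pos: [0.4793, -0.0355, 0.0274]
ee_rot: [[-0.097, -0.995, 0.001], [-0.995, 0.097, 0.0], [-0.0, -0.001, -1.0]]
wrist_force: [-0.0, -0.4, -0.6]
gripper_width: 0.41
```

>>> {"fn": "play_rows", "kwargs": {"commands": [[[0,0,-0.006,0,0,0,0.9],[0,0,-0.011,0,0,0,0.9],[0,0,-0.014,0,0,0,0.9],[0,0,-0.016,0,0,0,0.9],[0,0,-0.016,0,0,0,0.9]]]}}

```text
time_s: 16.9
tcp_pos: [0.4789, -0.0356, 0.0108]
ee_rot: [[-0.097, -0.995, -0.0], [-0.995, 0.097, -0.0], [0.0, 0.0, -1.0]]
wrist_force: [1.0, -0.5, -0.0]
gripper_width: 0.406
```

>>> {"fn": "play_rows", "kwargs": {"commands": [[[0,0,0,0,0,0,0.8],[0,0,0,0,0,0,0.5],[0,0,0,0,0,0,0.42],[0,0,0,0,0,0,0.42],[0,0,0,0,0,0,0.42]]]}}

```text
time_s: 17.4
tcp_pos: [0.479, -0.0356, 0.0111]
ee_rot: [[-0.097, -0.995, 0.0], [-0.995, 0.097, 0.0], [-0.0, -0.0, -1.0]]
wrist_force: [-0.4, 0.5, 0.1]
gripper_width: 0.571
```

>>> {"fn": "play_rows", "kwargs": {"commands": [[[0,0,0.015,0,0,0,0.42],[0,0,0.04,0,0,0,0.42],[0,0,0.08,0,0,0,0.42],[0,0,0.13,0,0,0,0.42],[0,0,0.17,0,0,0,0.42]]]}}

```text
time_s: 17.9
tcp_pos: [0.4792, -0.0356, 0.1837]
ee_rot: [[-0.096, -0.995, 0.002], [-0.995, 0.096, 0.0], [-0.0, -0.002, -1.0]]
wrist_force: [0.8, -0.0, 0.3]
gripper_width: 0.582
```

>>> {"fn": "play_rows", "kwargs": {"commands": [[[0.02,0.0,0.01,0,0,0.12,0.5],[0.04,0.01,0.02,0,0,0.24,0.6],[0.06,0.02,0.03,0,0,0.36,0.65],[0.08,0.03,0.03,0,0,0.48,0.7],[0.1,0.04,0.03,0,0,0.6,0.72]]]}}

```text
time_s: 18.4
tcp_pos: [0.5796, 0.0049, 0.2114]
ee_rot: [[0.486, -0.874, 0.001], [-0.874, -0.486, 0.0], [-0.0, -0.001, -1.0]]
wrist_force: [0.1, 0.4, -0.4]
gripper_width: 0.307
```

>>> {"fn": "play_rows", "kwargs": {"commands": [[[0.01,0.02,0.0,0,0,0.12,0.72],[0.02,0.04,0,0,0,0.24,0.72],[0.03,0.06,0,0,0,0.36,0.72],[0.04,0.08,0,0,0,0.48,0.72],[0.05,0.09,0,0,0,0.6,0.72]]]}}

```text
time_s: 18.9
tcp_pos: [0.6291, 0.0959, 0.2106]
ee_rot: [[0.895, -0.445, -0.001], [-0.445, -0.895, 0.0], [-0.001, 0.0, -1.0]]
wrist_force: [0.4, 0.1, 0.7]
gripper_width: 0.28
```

>>> {"fn": "play_rows", "kwargs": {"commands": [[[0.005,0.01,0.0,0,0,0.12,0.72],[0.01,0.02,0,0,0,0.24,0.72],[0.0136,0.025,0,0,0,0.36,0.72],[0.0136,0.025,0,0,0,0.48,0.72],[0.0136,0.025,0,0,0,0.59,0.72]]]}}

```text
time_s: 19.4
tcp_pos: [0.6423, 0.1197, 0.2105]
ee_rot: [[0.992, 0.127, -0.001], [0.127, -0.992, -0.0], [-0.001, 0.0, -1.0]]
wrist_force: [-1.1, 0.1, -0.4]
gripper_width: 0.28
```

>>> {"fn": "play_rows", "kwargs": {"commands": [[[0,0,0,0,0,0,0.72],[0,0,0,0,0,0,0.72]]]}}

```text
time_s: 19.6
tcp_pos: [0.6424, 0.1194, 0.2108]
ee_rot: [[0.993, 0.12, -0.0], [0.12, -0.993, -0.0], [-0.0, 0.0, -1.0]]
wrist_force: [-0.6, -1.2, -0.2]
gripper_width: 0.281
```

Run:
```python
from h import *
s=r.sense();print(s["tcp_pos"],s["ee_rot"],s["joints"],s["gripper_width"])
w=r.capture("wrist");c=r.capture("top");np.save("top3.npy",c,allow_pickle=True)
a=cv2.resize(c["image"][130:290,150:350],(500,400),interpolation=cv2.INTER_CUBIC)
save("v7",np.hstack([a,cv2.resize(w["image"],(300,400))]))
```

```text
[0.6423838  0.1193736  0.21079494] [[ 9.92831754e-01  1.19519665e-01 -3.98558038e-04]
 [ 1.19519632e-01 -9.92831832e-01 -1.05230273e-04]
 [-4.08278194e-04  5.68404465e-05 -9.99999915e-01]] [ 2.46818351e+01  2.52616842e+01  3.81728019e+00 -4.35835483e-03
 -6.85788632e+01  7.21841387e+01] 0.2808939300026202
```

View pics/v7.png

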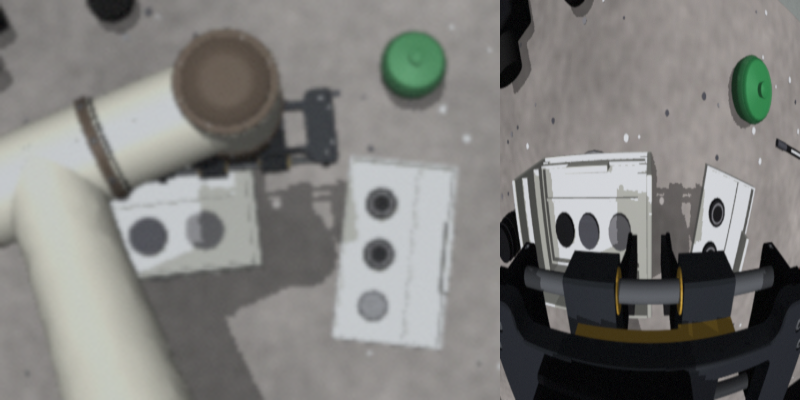

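Run:
```python
from h import *
s=r.sense();w=r.capture("wrist");im=w["image"];d=w["range_z"]
print(wrist_pt(w,s,276,163,.132))
save("v8",cv2.resize(im[140:340,160:360],(800,800))[:600])
# cloud from fisheye depth
K=w["intrinsics"];v,u=np.mgrid[0:420,0:560].astype(float);x=u-K[0,2];y=v-K[1,2];rr=np.hypot(x,y)+1e-9;t=rr/K[0,0]
k=np.tan(t)*d/rr;p=np.stack([x*k,-y*k,-d],-1);M=w["mount"];R=np.array(s["ee_rot"])
P=(p@M[:3,:3].T+M[:3,3])@R.T+s["tcp_pos"]
m=(np.abs(P[...,2]-.132)<.006)&(P[...,0]>.45)&(P[...,1]<.4)&(d>0)&(v<260)
q=P[m];print(len(q),q.min(0),q.max(0))
f=np.array([.9925,.122]);ry=np.array([.122,-.9925]);C=np.array([.578,.236])
a=(q[:,:2]-C)@f;b=(q[:,:2]-C)@ry
s_=b>.10;print("right panel b",np.percentile(b[s_],[2,25,50,75,98]),"a",np.percentile(a[s_],[2,50,98]),"slope",np.polyfit(a[s_],b[s_],1))
```

```text
[0.68363842 0.12535946 0.132     ]
1385 [0.56263847 0.1108375  0.12602646] [0.66833746 0.36948457 0.13478131]
right panel b [0.12005697 0.1217883  0.1240953  0.1257229  0.12736752] a [0.01256779 0.04587302 0.07528562] slope [-7.72272973e-05  1.23775332e-01]
```

View pics/v8.png

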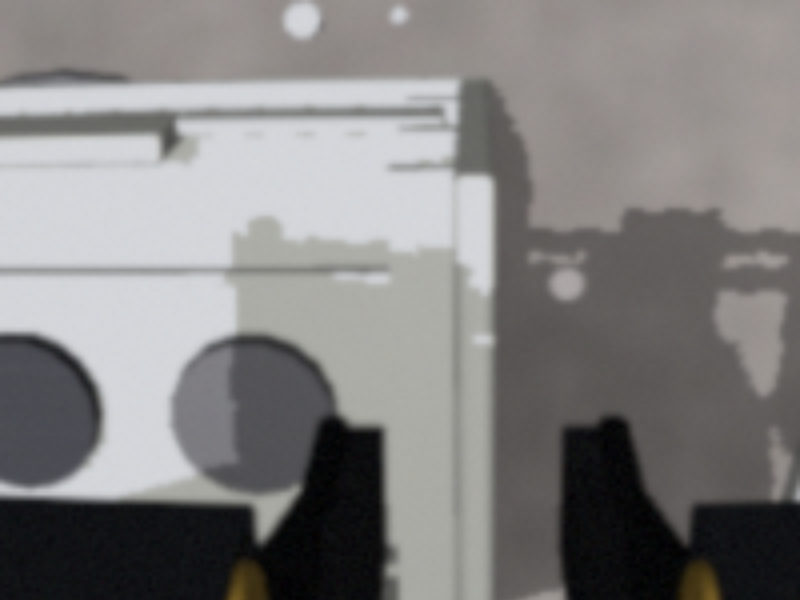

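>>> {"fn": "play_rows", "kwargs": {"commands": [[[0,0,-0.03,0,0,0,0.72],[0,0,-0.05,0,0,0,0.72],[0,0,-0.07,0,0,0,0.72],[0,0,-0.092,0,0,0,0.72],[0,0,-0.092,0,0,0,0.72]]]}}

```text
time_s: 20.25
tcp_pos: [0.6402, 0.1187, 0.1155]
ee_rot: [[0.993, 0.12, -0.007], [0.12, -0.993, -0.002], [-0.007, 0.001, -1.0]]
wrist_force: [-0.9, -0.6, -1.0]
gripper_width: 0.281
```

>>> {"fn": "play_rows", "kwargs": {"commands": [[[-0.0065,-0.003,0,0,0,-0.052,0.72],[-0.013,-0.006,0,0,0,-0.105,0.72],[-0.0195,-0.0085,0,0,0,-0.157,0.72],[-0.026,-0.0107,0,0,0,-0.209,0.72],[-0.0324,-0.0126,0,0,0,-0.262,0.72]]]}}

```text
time_s: 20.75
tcp_pos: [0.6107, 0.1072, 0.1205]
ee_rot: [[0.99, -0.142, 0.002], [-0.142, -0.99, 0.001], [0.002, -0.001, -1.0]]
wrist_force: [0.6, 1.5, -0.4]
gripper_width: 0.282
```

>>> {"fn": "play_rows", "kwargs": {"commands": [[[-0.007,-0.001,0,0,0,-0.052,0.72],[-0.014,-0.002,0,0,0,-0.105,0.72],[-0.021,-0.003,0,0,0,-0.157,0.72],[-0.028,-0.0035,0,0,0,-0.209,0.72],[-0.0345,-0.0037,0,0,0,-0.262,0.72]]]}}

```text
time_s: 21.25
tcp_pos: [0.5767, 0.1041, 0.1207]
ee_rot: [[0.919, -0.393, 0.004], [-0.393, -0.919, 0.002], [0.003, -0.003, -1.0]]
wrist_force: [0.4, 2.5, -1.0]
gripper_width: 0.28
```

>>> {"fn": "play_rows", "kwargs": {"commands": [[[-0.007,0.0007,0,0,0,-0.052,0.72],[-0.014,0.0015,0,0,0,-0.105,0.72],[-0.021,0.0026,0,0,0,-0.157,0.72],[-0.028,0.004,0,0,0,-0.209,0.72],[-0.0343,0.0053,0,0,0,-0.262,0.72]]]}}

```text
time_s: 21.75
tcp_pos: [0.5428, 0.1096, 0.1208]
ee_rot: [[0.786, -0.618, 0.005], [-0.618, -0.786, 0.002], [0.002, -0.005, -1.0]]
wrist_force: [1.5, 2.5, -0.7]
gripper_width: 0.283
```

>>> {"fn": "play_rows", "kwargs": {"commands": [[[-0.0065,0.0022,0,0,0,-0.052,0.72],[-0.013,0.0048,0,0,0,-0.105,0.72],[-0.0195,0.0077,0,0,0,-0.157,0.72],[-0.0256,0.0108,0,0,0,-0.209,0.72],[-0.0317,0.014,0,0,0,-0.262,0.72]]]}}

```text
time_s: 22.25
tcp_pos: [0.5112, 0.1238, 0.1208]
ee_rot: [[0.599, -0.8, 0.005], [-0.8, -0.599, 0.003], [0.001, -0.005, -1.0]]
wrist_force: [0.7, 1.9, -1.2]
gripper_width: 0.279
```

>>> {"fn": "play_rows", "kwargs": {"commands": [[[-0.0057,0.0039,0,0,0,-0.052,0.72],[-0.0113,0.0079,0,0,0,-0.105,0.72],[-0.0168,0.0123,0,0,0,-0.157,0.72],[-0.022,0.017,0,0,0,-0.209,0.72],[-0.0271,0.0217,0,0,0,-0.262,0.72]]]}}

```text
time_s: 22.75
tcp_pos: [0.4843, 0.1458, 0.1208]
ee_rot: [[0.372, -0.928, 0.005], [-0.928, -0.372, 0.003], [-0.001, -0.006, -1.0]]
wrist_force: [2.0, 2.7, -1.5]
gripper_width: 0.281
```

>>> {"fn": "play_rows", "kwargs": {"commands": [[[-0.0045,0.0053,0,0,0,-0.052,0.72],[-0.0088,0.0107,0,0,0,-0.105,0.72],[-0.0128,0.0163,0,0,0,-0.157,0.72],[-0.0167,0.022,0,0,0,-0.209,0.72],[-0.0205,0.028,0,0,0,-0.262,0.72]]]}}

```text
time_s: 23.25
tcp_pos: [0.4641, 0.1741, 0.1209]
ee_rot: [[0.119, -0.993, 0.006], [-0.993, -0.119, 0.004], [-0.003, -0.006, -1.0]]
wrist_force: [2.8, 2.6, -1.6]
gripper_width: 0.28
```

>>> {"fn": "play_rows", "kwargs": {"commands": [[[0,0,0,0,0,0,0.72],[0,0,0,0,0,0,0.72],[0,0,0,0,0,0,0.72],[0,0,0,0,0,0,0.72],[0,0,0,0,0,0,0.72]]]}}

```text
time_s: 23.75
tcp_pos: [0.462, 0.1718, 0.119]
ee_rot: [[0.12, -0.993, -0.0], [-0.993, -0.12, -0.0], [0.0, 0.0, -1.0]]
wrist_force: [-0.2, -0.7, -0.5]
gripper_width: 0.283
```

>>> {"fn": "play_rows", "kwargs": {"commands": [[[0,0,0.03,0,0,0,0.72],[0,0,0.06,0,0,0,0.72],[0,0,0.1,0,0,0,0.72],[0,0,0.12,0,0,0,0.72],[0,0,0.12,0,0,0,0.72]]]}}

```text
time_s: 24.25
tcp_pos: [0.4637, 0.1729, 0.2425]
ee_rot: [[0.121, -0.993, 0.006], [-0.993, -0.121, 0.004], [-0.003, -0.007, -1.0]]
wrist_force: [0.5, 0.2, -0.6]
gripper_width: 0.28
```

```bash
cat > rt.py <<'E'
from h import *
def rt(name):
    c=r.capture("top");np.save(name+".npy",c,allow_pickle=True);im=c["image"];P=cloud(c)
    m=(im.min(2)>140).astype(np.uint8);m[:,:275]=0;m[:,345:]=0;m[:185]=0;m[280:]=0
    m=cv2.morphologyEx(m,cv2.MORPH_OPEN,np.ones((5,5)));v,u=np.nonzero(m)
    print("tray",cv2.minAreaRect(world(c,u,v,.008)[:,:2].astype(np.float32)*1000))
    m=(P[...,2]>0.022)&(P[...,2]<0.045);m[:,:300]=0;m[:,345:]=0;m[:185]=0;m[280:]=0
    q=P[m];print("lip",len(q),q.mean(0),cv2.minAreaRect(q[:,:2].astype(np.float32)*1000))
    m=(P[...,2]>0.112)&(P[...,2]<0.142);m[:,:150]=0;m[:,275:]=0;m[290:]=0;m[:130]=0
    q=P[m];print("rack top n",len(q),q.min(0).round(3),q.max(0).round(3),cv2.minAreaRect(q[:,:2].astype(np.float32)*1000))
    return c,P,im
if __name__=="__main__":
    c,P,im=rt("top4");save("v9",cv2.resize(im[110:300,130:370],(758,600)))
E
python3 rt.py
```

```text
tray ((544.7034301757812, -68.78949737548828), (314.8216857910156, 197.0708465576172), 8.157068252563477)
lip 79 [ 0.53992615 -0.12639389  0.02980497] ((540.6219482421875, -126.67200469970703), (8.778395652770996, 87.68814849853516), 84.75274658203125)
rack top n 402 [0.462 0.151 0.112] [0.71  0.321 0.138] ((580.0427856445312, 236.28488159179688), (251.69189453125, 146.09396362304688), 5.88761043548584)
```

View pics/v9.png

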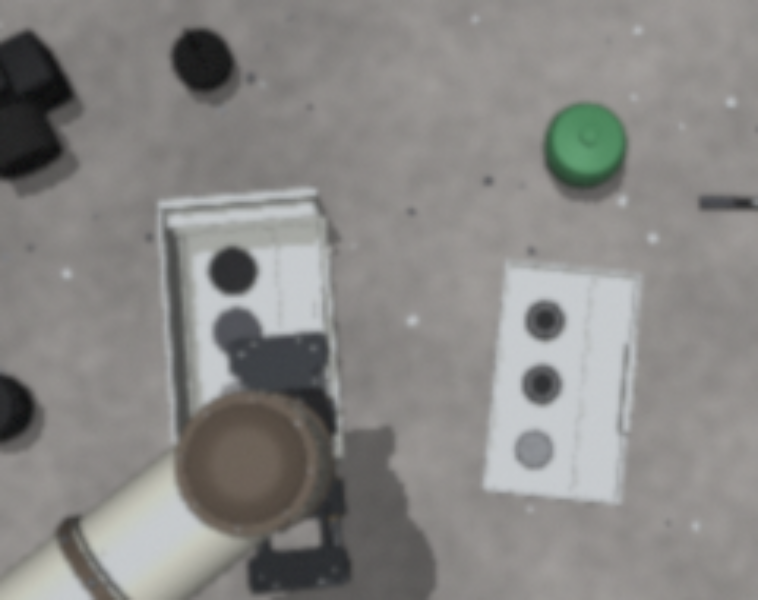

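>>> {"fn": "play_rows", "kwargs": {"commands": [[[0.01,-0.03,0,0,0,0.14,0.6],[0.02,-0.06,0,0,0,0.28,0.6],[0.03,-0.1,0,0,0,0.42,0.6],[0.04,-0.13,0,0,0,0.56,0.6],[0.05,-0.16,0,0,0,0.7,0.6]]]}}

```text
time_s: 24.8
tcp_pos: [0.5113, 0.0104, 0.2372]
ee_rot: [[0.736, -0.678, -0.004], [-0.678, -0.736, -0.001], [-0.002, 0.003, -1.0]]
wrist_force: [0.9, 0.8, 0.0]
gripper_width: 0.397
```

>>> {"fn": "play_rows", "kwargs": {"commands": [[[0.006,-0.03,0,0,0,0.14,0.6],[0.012,-0.06,0,0,0,0.28,0.6],[0.018,-0.09,-0.01,0,0,0.42,0.6],[0.024,-0.12,-0.03,0,0,0.56,0.6],[0.028,-0.1387,-0.06,0,0,0.654,0.6]]]}}

```text
time_s: 25.3
tcp_pos: [0.5403, -0.1285, 0.1779]
ee_rot: [[0.996, -0.092, 0.001], [-0.092, -0.996, -0.0], [0.001, 0.0, -1.0]]
wrist_force: [0.6, -0.2, -0.2]
gripper_width: 0.402
```

>>> {"fn": "play_rows", "kwargs": {"commands": [[[0,0,-0.03,0,0,0,0.6],[0,0,-0.06,0,0,0,0.6],[0,0,-0.08,0,0,0,0.6],[0,0,-0.08,0,0,0,0.6],[0,0,-0.08,0,0,0,0.6]]]}}

```text
time_s: 25.8
tcp_pos: [0.5396, -0.1267, 0.0983]
ee_rot: [[0.995, -0.095, -0.002], [-0.095, -0.995, -0.0], [-0.002, 0.001, -1.0]]
wrist_force: [0.7, 0.4, 0.5]
gripper_width: 0.396
```

```bash
cat >> h.py <<'E'
def wcloud(w,s):
    K=w["intrinsics"];d=w["range_z"];v,u=np.mgrid[0:420,0:560].astype(float);x=u-K[0,2];y=v-K[1,2];rr=np.hypot(x,y)+1e-9;k=np.tan(rr/K[0,0])*d/rr
    p=np.stack([x*k,-y*k,-d],-1);M=w["mount"];R=np.array(s["ee_rot"])
    P=(p@M[:3,:3].T+M[:3,3])@R.T+s["tcp_pos"];P[d<=0]=np.nan;return P
E
python3 - <<'E'
from h import *
s=r.sense();print(s["tcp_pos"],s["ee_rot"].round(3).tolist(),s["joints"].round(1))
w=r.capture("wrist");P=wcloud(w,s)
m=(P[...,2]>.026)&(P[...,2]<.038)&(abs(P[...,0]-.54)<.07)&(abs(P[...,1]+.127)<.03);m[260:]=0
q=P[m];print(len(q),q.mean(0),cv2.minAreaRect(q[:,:2].astype(np.float32)*1000))
save("v10",w["image"])
E
```

```text
[ 0.53957905 -0.12673933  0.09826276] [[0.995, -0.095, -0.002], [-0.095, -0.995, -0.0], [-0.002, 0.001, -1.0]] [  3.5  22.3 -19.    0.  -48.8  81. ]
1091 [ 0.54959355 -0.12826181  0.03255367] ((547.0180053710938, -127.8789291381836), (7.663562774658203, 79.93489074707031), 84.77312469482422)
```

View pics/v10.png

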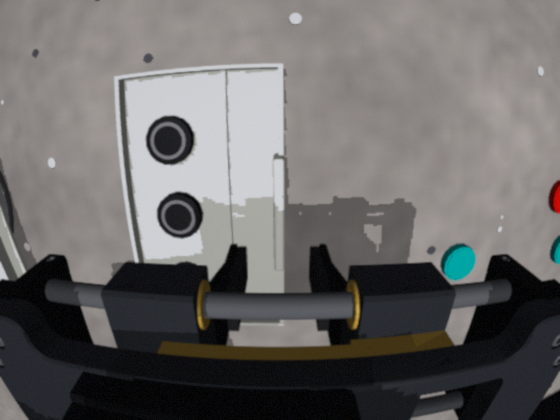

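>>> {"fn": "play_rows", "kwargs": {"commands": [[[0.001,-0.001,-0.03,0,0,0,0.6],[0.001,-0.001,-0.06,0,0,0,0.6],[0.001,-0.001,-0.08,0,0,0,0.6],[0.001,-0.001,-0.09,0,0,0,0.6],[0.001,-0.001,-0.09,0,0,0,0.6]]]}}

```text
time_s: 26.35
tcp_pos: [0.541, -0.1275, 0.0088]
ee_rot: [[0.995, -0.095, -0.001], [-0.095, -0.995, -0.0], [-0.001, 0.0, -1.0]]
wrist_force: [-0.6, -0.2, 0.7]
gripper_width: 0.401
```

>>> {"fn": "play_rows", "kwargs": {"commands": [[[0,0,0,0,0,0,0.7],[0,0,0,0,0,0,0.8],[0,0,0,0,0,0,0.9],[0,0,0,0,0,0,1.0],[0,0,0,0,0,0,1.0]]]}}

```text
time_s: 26.85
tcp_pos: [0.5414, -0.1275, 0.0097]
ee_rot: [[0.995, -0.095, 0.001], [-0.095, -0.995, -0.0], [0.001, 0.0, -1.0]]
wrist_force: [-0.3, 0.7, 1.6]
gripper_width: 0.089
```

>>> {"fn": "play_rows", "kwargs": {"commands": [[[0,0,0,0,0,0,1],[0,0,0,0,0,0,1],[0,0,0,0,0,0,1.0],[0,0,0,0,0,0,1.0],[0,0,0,0,0,0,1.0]]]}}

```text
time_s: 27.35
tcp_pos: [0.5414, -0.1276, 0.0097]
ee_rot: [[0.995, -0.095, 0.001], [-0.095, -0.995, -0.0], [0.001, 0.0, -1.0]]
wrist_force: [-2.2, 0.2, 5.6]
gripper_width: 0.086
```

>>> {"fn": "play_rows", "kwargs": {"commands": [[[0,0,0.003,0,0,0,1],[0,0,0.008,0,0,0,1],[0,0,0.014,0,0,0,1.0],[0,0,0.02,0,0,0,1.0],[0,0,0.02,0,0,0,1.0]]]}}

```text
time_s: 27.85
tcp_pos: [0.5417, -0.1276, 0.03]
ee_rot: [[0.995, -0.096, 0.002], [-0.096, -0.995, -0.0], [0.002, -0.0, -1.0]]
wrist_force: [-0.2, -0.2, -3.6]
gripper_width: 0.088
```

Run:
```python
from h import *
s=r.sense();print(s["tcp_pos"],s["ee_rot"].round(3).tolist(),s["moment"],s["wrist_force"],s["gripper_width"])
w=r.capture("wrist");c=r.capture("scene")
save("v11",np.hstack([cv2.resize(w["image"],(400,400)),cv2.resize(c["image"][170:330,150:310],(400,400))]))
P=wcloud(w,s);R=[np.cos(np.radians(84.7)),np.sin(np.radians(84.7))]
m=(P[...,2]<.06)&(P[...,2]>.008);m[230:]=0;m[:,300:]=0
q=P[m];x=(q[:,:2]-[.541,-.1275])@R;y=(q[:,:2]-[.541,-.1275])@[-R[1],R[0]]
k=(x>.01)&(x<.14)&(y>-.11)&(y<-.02)
for lo in(.01,.045,.07,.1):
    kk=k&(x>lo)&(x<lo+.02);print(lo,np.median(q[kk,2]))
```

```text
[ 0.54174516 -0.12759405  0.02997009] [[0.995, -0.096, 0.002], [-0.096, -0.995, -0.0], [0.002, -0.0, -1.0]] [-0.22381479 -0.03461071  0.01989734] [-0.23876134 -0.24590886 -3.62234489] 0.08764563669722115
0.01 0.024205966129338626
0.045 0.02404285877055508
0.07 0.024734235963218804
0.1 0.0238421209119632
```

View pics/v11.png

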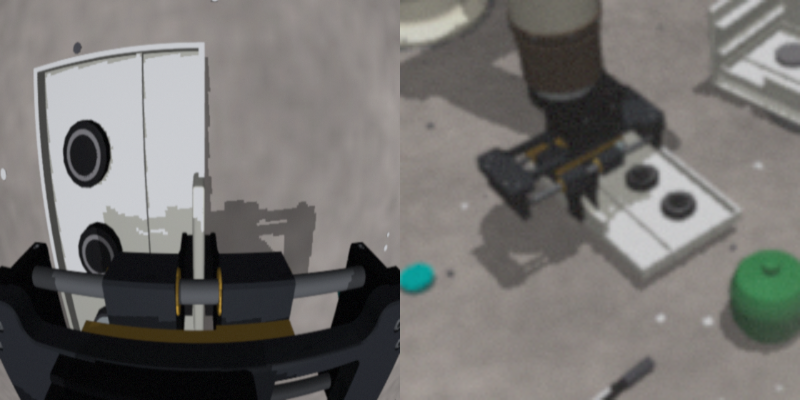

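>>> {"fn": "play_rows", "kwargs": {"commands": [[[0,0,0.01,0,0,0,1],[0,0,0.022,0,0,0,1],[0,0,0.034,0,0,0,1.0],[0,0,0.046,0,0,0,1.0],[0,0,0.055,0,0,0,1.0]]]}}

```text
time_s: 28.45
tcp_pos: [0.5416, -0.1276, 0.0858]
ee_rot: [[0.995, -0.096, 0.002], [-0.096, -0.995, -0.0], [0.002, -0.0, -1.0]]
wrist_force: [0.5, -0.4, -3.6]
gripper_width: 0.089
```

>>> {"fn": "play_rows", "kwargs": {"commands": [[[0.004,0.008,0,0,0,0.02,1],[0.01,0.02,0,0,0,0.04,1],[0.016,0.034,0,0,0,0.06,1.0],[0.024,0.048,0,0,0,0.085,1.0],[0.032,0.062,0,0,0,0.11,1.0]]]}}

```text
time_s: 28.95
tcp_pos: [0.5737, -0.0639, 0.0834]
ee_rot: [[1.0, 0.017, -0.001], [0.017, -1.0, -0.0], [-0.001, 0.0, -1.0]]
wrist_force: [0.7, 0.1, -3.4]
gripper_width: 0.093
```

>>> {"fn": "play_rows", "kwargs": {"commands": [[[0.008,0.016,0,0,0,0.025,1],[0.016,0.032,0,0,0,0.05,1],[0.023,0.046,0,0,0,0.075,1.0],[0.029,0.06,0,0,0,0.095,1.0],[0.0337,0.0704,0,0,0,0.108,1.0]]]}}

```text
time_s: 29.45
tcp_pos: [0.6073, 0.0063, 0.0839]
ee_rot: [[0.992, 0.124, 0.0], [0.124, -0.992, 0.0], [0.0, -0.0, -1.0]]
wrist_force: [-0.4, -0.1, -2.9]
gripper_width: 0.09
```

>>> {"fn": "play_rows", "kwargs": {"commands": [[[0,0,0,0,0,0,1],[0,0,0,0,0,0,1],[0,0,0,0,0,0,1.0],[0,0,0,0,0,0,1.0]]]}}

```text
time_s: 29.85
tcp_pos: [0.6064, 0.0041, 0.084]
ee_rot: [[0.993, 0.121, -0.0], [0.121, -0.993, -0.0], [-0.0, 0.0, -1.0]]
wrist_force: [-0.2, -0.1, -4.8]
gripper_width: 0.088
```

Run:
```python
from h import *
s=r.sense();print(s["tcp_pos"],s["ee_rot"].round(4).tolist(),s["wrist_force"],s["gripper_width"])
w=r.capture("wrist");c=r.capture("top");np.save("w5.npy",(w,s),allow_pickle=True);np.save("t5.npy",c,allow_pickle=True)
save("v12",np.hstack([cv2.resize(w["image"],(400,400)),cv2.resize(c["image"][140:300,160:340],(400,400))]))
h=np.radians(97);X=np.array([np.cos(h),np.sin(h)]);Y=np.array([-X[1],X[0]]);C=np.array([.579,.236])
for n,P in(("w",wcloud(w,s)),("t",cloud(c))):
    a=(P[...,:2]-C)@X;b=(P[...,:2]-C)@Y;z=P[...,2]
    if n=="w": a[260:]=9
    m=(z>.126)&(z<.138)&(abs(b)<.15)&(abs(a)<.09)
    print(n,"rack a",np.percentile(a[m],[1,99]),m.sum())
    for sg in(-1,1):
        k=m&(b*sg>.11)&(a<.05)
        if k.sum()>20: print(" panel",sg,k.sum(),np.percentile(b[k],[2,50,98]).round(4),np.polyfit(a[k],b[k],1).round(4),a[k].min(),a[k].max())
    k=m&(a>.055)
    if k.sum()>20: print(" back",np.percentile(a[k],[2,50,98]).round(4),np.polyfit(b[k],a[k],1).round(4))
    m=(z>.075)&(z<.11)&(a>-.26)&(a<-.09)&(abs(b)<.13)
    print(" tray",m.sum(),a[m].min(),a[m].max(),np.percentile(b[m],[.5,99.5]), np.median(z[m]))
    for lo in(-.2,-.16,-.12):
        k=m&(a>lo)&(a<lo+.02);print("  z",lo,np.median(z[k]))
```

```text
[0.60637838 0.0041441  0.08401849] [[0.9927, 0.121, -0.0003], [0.121, -0.9927, -0.0001], [-0.0003, 0.0001, -1.0]] [-0.23189923 -0.05750409 -4.84423994] 0.08822731767900654Traceback (most recent call last):
  File "<stdin>", line 10, in <module>
    return _quantile_unchecked(
        a, q, axis, out, overwrite_input, method, keepdims, weights)
    return _ureduce(a,
                    func=_quantile_ureduce_func,
    ...<5 lines>...
                    overwrite_input=overwrite_input,
                    method=method)
    r = func(a, **kwargs)
    result = _quantile(arr,
                       quantiles=q,
    ...<2 lines>...
                       out=out,
                       weights=wgt)
    slices_having_nans = np.isnan(arr[-1, ...])
                                  ~~~^^^^^^^^^
IndexError: index -1 is out of bounds for axis 0 with size 0
```

View pics/v12.png

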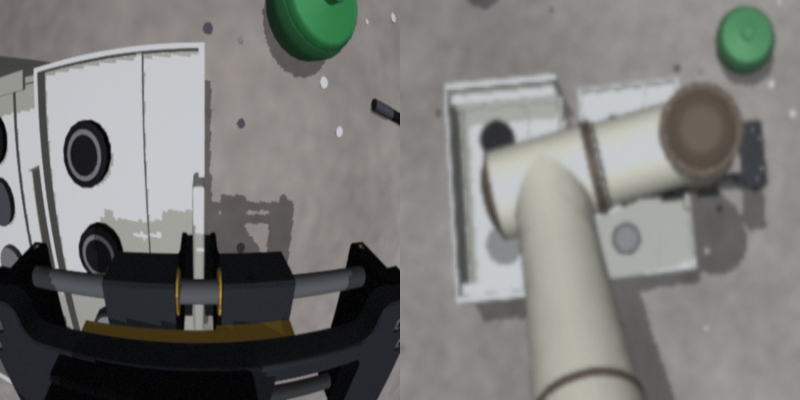

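Run:
```python
from h import *
w,s=np.load("w5.npy",allow_pickle=True);c=np.load("t5.npy",allow_pickle=True).item()
h=np.radians(97);X=np.array([np.cos(h),np.sin(h)]);Y=np.array([-X[1],X[0]]);C=np.array([.579,.236])
pc=lambda x:np.percentile(x,[1,50,99]).round(4) if x.size>20 else x.size
for n,P in(("w",wcloud(w,s)),("t",cloud(c))):
    a=(P[...,:2]-C)@X;b=(P[...,:2]-C)@Y;z=P[...,2]
    if n=="w": a[225:]=9
    m=(z>.122)&(z<.140)&(abs(b)<.15)&(abs(a)<.09)
    for sg in(-1,1):
        k=m&(b*sg>.11)&(abs(a)<.07);print(n,"panel",sg,k.sum(),pc(b[k]),pc(a[m&(b*sg>.11)]),np.polyfit(a[k],b[k],1) if k.sum()>20 else 0)
    k=m&(a>.05);print(" back",k.sum(),pc(a[k]),np.polyfit(b[k],a[k],1) if k.sum()>20 else 0)
    m=(z>.070)&(z<.098)&(a>-.26)&(a<-.085)&(abs(b)<.14)
    for sg in(-1,1):
        k=m&(b*sg>.108)&(a<-.11)&(a>-.22);print(" tray side",sg,k.sum(),pc(b[k]),np.polyfit(a[k],b[k],1) if k.sum()>20 else 0)
    print(" tray a",pc(a[m]),"z by a",[np.nanmedian(z[m&(abs(a-t)<.01)]).round(4) for t in(-.21,-.19,-.16,-.14,-.12)])
```

```text
w panel -1 0 0 0 0
w panel 1 0 0 0 0
 back 0 0 0
 tray side -1 2654 [-0.1139 -0.111  -0.1081] [-0.00025608 -0.11107774]
 tray side 1 0 0 0
 tray a [-0.2364 -0.1765 -0.1039] z by a [np.float64(0.0781), np.float64(0.0783), np.float64(0.0783), np.float64(0.0785), np.float64(0.0777)]
t panel -1 158 [-0.1273 -0.1214 -0.1154] [-0.0738 -0.0011  0.0683] [-0.01074997 -0.12174926]
t panel 1 81 [0.1184 0.1226 0.1268] [-0.011   0.0346  0.0743] [-0.01800987  0.12314281]
 back 198 [0.0516 0.0695 0.0746] [0.01496059 0.06816332]
 tray side -1 74 [-0.1124 -0.1098 -0.1081] [ 0.00306371 -0.10956725]
 tray side 1 109 [0.1082 0.1128 0.1175] [0.00062565 0.11301132]
 tray a [-0.235  -0.1708 -0.1045] z by a [np.float64(0.0769), np.float64(0.0773), np.float64(0.077), np.float64(0.0774), np.float64(0.0758)]
```

>>> {"fn": "play_rows", "kwargs": {"commands": [[[-0.0016,0,0,0,0,-0.0155,1],[-0.0016,0,0,0,0,-0.0155,1],[-0.0024,0.008,0,0,0,-0.0155,1.0],[-0.0034,0.017,0,0,0,-0.0155,1.0],[-0.0043,0.025,0,0,0,-0.0155,1.0]]]}}

```text
time_s: 30.45
tcp_pos: [0.6023, 0.0308, 0.084]
ee_rot: [[0.994, 0.107, 0.0], [0.107, -0.994, 0.0], [0.0, -0.0, -1.0]]
wrist_force: [0.7, -0.7, -3.4]
gripper_width: 0.089
```

>>> {"fn": "play_rows", "kwargs": {"commands": [[[-0.0008,0.007,0,0,0,0,1],[-0.0016,0.0145,0,0,0,0,1],[-0.0023,0.022,0,0,0,0,1.0],[-0.0031,0.029,0,0,0,0,1.0],[-0.0038,0.036,0,0,0,0,1.0]]]}}

```text
time_s: 30.95
tcp_pos: [0.5985, 0.0665, 0.084]
ee_rot: [[0.994, 0.107, -0.0], [0.107, -0.994, -0.0], [-0.0, -0.0, -1.0]]
wrist_force: [0.7, -0.2, -2.8]
gripper_width: 0.086
```

>>> {"fn": "play_rows", "kwargs": {"commands": [[[0,0,0,0,0,0,1],[0,0,0,0,0,0,1],[0,0,0,0,0,0,1.0]]]}}

```text
time_s: 31.25
tcp_pos: [0.5986, 0.0656, 0.084]
ee_rot: [[0.994, 0.106, -0.0], [0.106, -0.994, -0.0], [-0.0, 0.0, -1.0]]
wrist_force: [-0.0, -0.8, -2.9]
gripper_width: 0.086
```

```bash
cat > chk.py <<'E'
from h import *
s=r.sense();print(s["tcp_pos"],s["wrist_force"],s["moment"],s["gripper_width"])
c=r.capture("top");np.save("t6.npy",c,allow_pickle=True);P=cloud(c)
h=np.radians(96.1);X=np.array([np.cos(h),np.sin(h)]);Y=np.array([-X[1],X[0]]);C=np.array([.579,.236])
pc=lambda x:np.percentile(x,[1,50,99]).round(4) if x.size>20 else x.size
a=(P[...,:2]-C)@X;b=(P[...,:2]-C)@Y;z=P[...,2]
m=(z>.122)&(z<.140)&(abs(b)<.15)&(abs(a)<.09)
for sg in(-1,1):
    k=m&(b*sg>.11)&(abs(a)<.07);print("panel",sg,k.sum(),pc(b[k]),np.polyfit(a[k],b[k],1) if k.sum()>20 else 0)
k=m&(a>.05);print("back",k.sum(),pc(a[k]),np.polyfit(b[k],a[k],1) if k.sum()>20 else 0)
m=(z>.066)&(z<.098)&(a>-.26)&(a<.08)&(abs(b)<.14)
for sg in(-1,1):
    k=m&(b*sg>.104)&(abs(b)<.1195)&(a<-.078)&(a>-.19);print("tray side",sg,k.sum(),pc(b[k]),np.polyfit(a[k],b[k],1) if k.sum()>20 else 0)
E
python3 chk.py
```

```text
[0.59859214 0.06561413 0.0839549 ] [-0.02617679 -0.78440141 -2.85007065] [-0.24990717 -0.05133403 -0.06041237] 0.0858731935664637
panel -1 159 [-0.1268 -0.1218 -0.1136] [ 0.0064952  -0.12179672]
panel 1 33 [0.113  0.1235 0.1272] [-0.01950842  0.12262522]
back 124 [0.0519 0.0693 0.0734] [0.00807539 0.0675945 ]
tray side -1 129 [-0.115  -0.1108 -0.1044] [ 0.00985095 -0.10866605]
tray side 1 126 [0.1041 0.1097 0.1152] [0.00420662 0.11027223]
```

>>> {"fn": "play_rows", "kwargs": {"commands": [[[-0.0008,0.008,0,0,0,0,1],[-0.0018,0.0165,0,0,0,0,1],[-0.0027,0.025,0,0,0,0,1.0],[-0.0036,0.034,0,0,0,0,1.0],[-0.0045,0.042,0,0,0,0,1.0]]]}}

```text
time_s: 31.8
tcp_pos: [0.594, 0.1089, 0.084]
ee_rot: [[0.994, 0.107, 0.0], [0.107, -0.994, 0.0], [0.0, -0.0, -1.0]]
wrist_force: [1.1, -0.7, -3.4]
gripper_width: 0.09
```

>>> {"fn": "play_rows", "kwargs": {"commands": [[[-0.001,0.0095,0,0,0,0,1],[-0.002,0.019,0,0,0,0,1],[-0.0031,0.029,0,0,0,0,1.0],[-0.0042,0.039,0,0,0,0,1.0],[-0.0052,0.049,0,0,0,0,1.0]]]}}

```text
time_s: 32.3
tcp_pos: [0.5888, 0.1577, 0.084]
ee_rot: [[0.994, 0.107, -0.0], [0.107, -0.994, -0.0], [-0.0, 0.0, -1.0]]
wrist_force: [0.9, -0.0, -2.7]
gripper_width: 0.09
```

>>> {"fn": "play_rows", "kwargs": {"commands": [[[-0.0006,0.006,0,0,0,0,1],[-0.0013,0.012,0,0,0,0,1],[-0.0013,0.012,-0.001,0,0,0,1.0],[-0.0013,0.012,-0.002,0,0,0,1.0],[-0.0013,0.012,-0.003,0,0,0,1.0]]]}}

```text
time_s: 32.8
tcp_pos: [0.5875, 0.1684, 0.0808]
ee_rot: [[0.994, 0.106, -0.0], [0.106, -0.994, -0.0], [-0.0, 0.0, -1.0]]
wrist_force: [0.8, 0.8, -3.4]
gripper_width: 0.089
```

>>> {"fn": "play_rows", "kwargs": {"commands": [[[0,0,0,0,0,0,1],[0,0,0,0,0,0,1],[0,0,0,0,0,0,1.0]]]}}

```text
time_s: 33.1
tcp_pos: [0.5877, 0.1686, 0.081]
ee_rot: [[0.994, 0.106, 0.0], [0.106, -0.994, -0.0], [0.0, 0.0, -1.0]]
wrist_force: [0.1, -0.6, -3.3]
gripper_width: 0.091
```

>>> {"fn": "play_rows", "kwargs": {"commands": [[[0,0,-0.0005,0,0,0,1],[0,0,-0.001,0,0,0,1],[0,0,-0.001,0,0,0,1.0]]]}}

```text
time_s: 33.4
tcp_pos: [0.5877, 0.1688, 0.0801]
ee_rot: [[0.994, 0.107, 0.0], [0.107, -0.994, 0.0], [0.0, -0.0, -1.0]]
wrist_force: [0.3, -0.2, -2.5]
gripper_width: 0.086
```

>>> {"fn": "play_rows", "kwargs": {"commands": [[[-0.0001,0.001,0,0,0,0,1],[-0.0002,0.002,0,0,0,0,1],[-0.0003,0.003,0,0,0,0,1.0],[-0.0003,0.003,0,0,0,0,1.0]]]}}

```text
time_s: 33.8
tcp_pos: [0.5874, 0.1721, 0.0801]
ee_rot: [[0.994, 0.107, 0.0], [0.107, -0.994, 0.0], [0.0, -0.0, -1.0]]
wrist_force: [0.2, 0.3, -1.6]
gripper_width: 0.085
```

>>> {"fn": "play_rows", "kwargs": {"commands": [[[-0.0001,0.001,0,0,0,0,1],[-0.0002,0.002,0,0,0,0,1],[-0.0002,0.002,0,0,0,0,1.0]]]}}

```text
time_s: 34.1
tcp_pos: [0.587, 0.1728, 0.0801]
ee_rot: [[0.994, 0.106, -0.001], [0.106, -0.994, -0.002], [-0.001, 0.002, -1.0]]
wrist_force: [0.4, -4.7, -2.5]
gripper_width: 0.086
```

>>> {"fn": "play_rows", "kwargs": {"commands": [[[0,-0.001,-0.0005,0,0,0,1],[0,-0.001,-0.001,0,0,0,1],[0,0,-0.0015,0,0,0,1.0],[0,0.002,-0.0015,0,0,0,1.0],[0,0.002,-0.0015,0,0,0,1.0]]]}}

```text
time_s: 34.6
tcp_pos: [0.5872, 0.1728, 0.0797]
ee_rot: [[0.994, 0.107, -0.001], [0.107, -0.994, -0.005], [-0.002, 0.005, -1.0]]
wrist_force: [0.8, -12.4, 4.7]
gripper_width: 0.085
```

>>> {"fn": "play_rows", "kwargs": {"commands": [[[0,0,0,0,0,0,1],[0,0,0,0,0,0,1],[0,-0.001,0,0,0,0,1.0],[0,-0.002,0,0,0,0,1.0]]]}}

```text
time_s: 35.0
tcp_pos: [0.5873, 0.1728, 0.0797]
ee_rot: [[0.994, 0.107, 0.0], [0.107, -0.994, -0.001], [0.0, 0.001, -1.0]]
wrist_force: [-2.1, -3.6, 5.2]
gripper_width: 0.09
```

```bash
python3 chk.py
python3 - <<'E'
from h import *
w=r.capture("wrist");s=r.sense();np.save("w6.npy",(w,s),allow_pickle=True)
c=r.capture("scene");save("v13",np.hstack([cv2.resize(w["image"],(400,400)),cv2.resize(c["image"][130:270,240:380],(400,400))]))
E
```

```text
[0.58734569 0.17277165 0.07970282] [-2.08520584 -3.63290925  5.16866222] [-0.97246357  0.48804268  0.10058124] 0.09025009749826386
panel -1 151 [-0.1264 -0.1217 -0.1179] [ 0.00686882 -0.12179181]
panel 1 136 [0.1189 0.1232 0.1271] [0.00131053 0.1231189 ]
back 113 [0.0513 0.0694 0.0732] [-0.0111474   0.06680483]
tray side -1 0 0 0
tray side 1 0 0 0
```

View pics/v13.png

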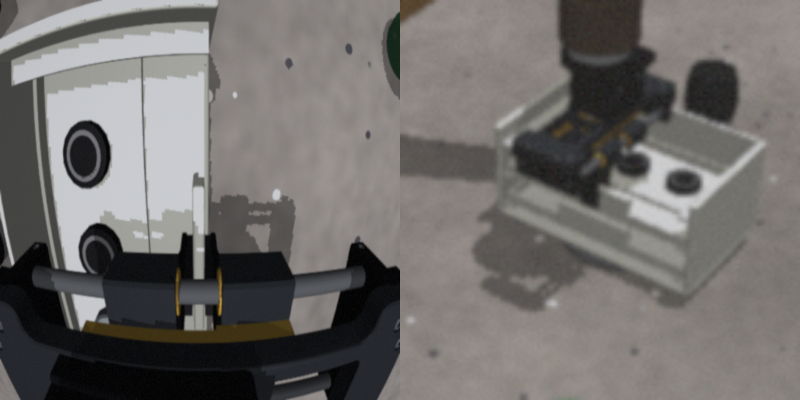

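>>> {"fn": "play_rows", "kwargs": {"commands": [[[0,0,0.0007,0,0,0,0.95],[0,0,0.0007,0,0,0,0.85],[0,0,0.0007,0,0,0,0.75],[0,0,0.0007,0,0,0,0.7],[0,0,0.0007,0,0,0,0.7]]]}}

```text
time_s: 35.65
tcp_pos: [0.5874, 0.1746, 0.0792]
ee_rot: [[0.994, 0.107, 0.001], [0.107, -0.994, 0.001], [0.001, -0.001, -1.0]]
wrist_force: [-0.2, 0.1, 0.1]
gripper_width: 0.281
```

>>> {"fn": "play_rows", "kwargs": {"commands": [[[0,0,0,0,0,0,0.7],[0,0,0.01,0,0,0,0.7],[0,0,0.03,0,0,0,0.7],[0,0,0.06,0,0,0,0.7],[0,0,0.1,0,0,0,0.7]]]}}

```text
time_s: 36.15
tcp_pos: [0.5862, 0.1734, 0.1793]
ee_rot: [[0.994, 0.106, -0.003], [0.106, -0.994, -0.001], [-0.003, 0.001, -1.0]]
wrist_force: [0.8, -0.0, -0.6]
gripper_width: 0.3
```

>>> {"fn": "play_rows", "kwargs": {"commands": [[[0,0,0.04,0,0,0,0.72],[0,0,0.05,0,0,0,0.72],[0,0,0.05,0,0,0,0.72],[0,0,0.05,0,0,0,0.72]]]}}

```text
time_s: 36.55
tcp_pos: [0.5863, 0.1737, 0.2282]
ee_rot: [[0.994, 0.106, -0.002], [0.106, -0.994, -0.0], [-0.002, -0.0, -1.0]]
wrist_force: [0.2, -0.1, -0.6]
gripper_width: 0.28
```

Run:
```python
from h import *
s=r.sense();w=r.capture("wrist");np.save("w7.npy",(w,s),allow_pickle=True);print(s["tcp_pos"],s["gripper_width"])
P=wcloud(w,s);h=np.radians(96.1);X=np.array([np.cos(h),np.sin(h)]);Y=np.array([-X[1],X[0]]);C=np.array([.579,.236])
a=(P[...,:2]-C)@X;b=(P[...,:2]-C)@Y;z=P[...,2];a[250:]=9
pc=lambda x:np.percentile(x,[1,50,99]).round(4) if x.size>20 else x.size
m=(z>.09)&(z<.108)&(abs(a+.06)<.03)&(abs(b)<.1);print("lip a",pc(a[m]),"b",pc(b[m]),np.polyfit(b[m],a[m],1))
m=(z>.124)&(z<.14)&(abs(a)<.09)&(b<-.11)&(b>-.15);print("far panel",m.sum(),pc(b[m]),pc(a[m]),np.polyfit(a[m],b[m],1))
m=(z>.066)&(z<.082)&(abs(a)<.065)&(abs(b)<.11)
print("floor z",[(t,np.nanmedian(z[m&(abs(a-t)<.008)])) for t in(-.04,0,.02,.05)])
```

```text
[0.58629549 0.17367987 0.22823639] 0.2804505587266254
lip a [-0.0671 -0.0633 -0.0597] b [-0.0466 -0.0057  0.0415] [-0.0064515  -0.06366501]
far panel 1916 [-0.1286 -0.1237 -0.1124] [-0.0711 -0.0022  0.071 ] [ 0.02092013 -0.12358757]
floor z [(-0.04, np.float64(0.07390775765314539)), (0, np.float64(0.07389642443682543)), (0.02, np.float64(0.07390517023415477)), (0.05, np.float64(0.07383760274096485))]
```

>>> {"fn": "play_rows", "kwargs": {"commands": [[[-0.03,0,0,0,0,-0.13,0.72],[-0.06,0,0,0,0,-0.26,0.72],[-0.08,0,0,0,0,-0.39,0.72],[-0.1,0,0,0,0,-0.52,0.72],[-0.124,-0.002,0,0,0,-0.65,0.72]]]}}

```text
time_s: 37.1
tcp_pos: [0.4617, 0.1714, 0.2272]
ee_rot: [[0.853, -0.522, -0.003], [-0.522, -0.853, -0.002], [-0.002, 0.004, -1.0]]
wrist_force: [-0.6, -0.2, 0.5]
gripper_width: 0.28
```

>>> {"fn": "play_rows", "kwargs": {"commands": [[[0,0,0,0,0,-0.13,0.72],[0,0,0,0,0,-0.26,0.72],[0,0,0,0,0,-0.39,0.72],[0,0,0,0,0,-0.52,0.72],[0,0,0,0,0,-0.65,0.72]]]}}

```text
time_s: 37.6
tcp_pos: [0.4623, 0.1713, 0.2273]
ee_rot: [[0.364, -0.932, -0.003], [-0.932, -0.364, -0.002], [0.001, 0.004, -1.0]]
wrist_force: [0.2, 0.1, -0.2]
gripper_width: 0.278
```

>>> {"fn": "play_rows", "kwargs": {"commands": [[[0,0,0,0,0,-0.13,0.72],[0,0,0,0,0,-0.255,0.72],[0,0,-0.02,0,0,-0.255,0.72],[0,0,-0.05,0,0,-0.255,0.72],[0,0,-0.05,0,0,-0.255,0.72]]]}}

```text
time_s: 38.1
tcp_pos: [0.4598, 0.1697, 0.1742]
ee_rot: [[0.121, -0.993, -0.01], [-0.993, -0.121, -0.006], [0.005, 0.011, -1.0]]
wrist_force: [-0.4, -1.4, -0.7]
gripper_width: 0.281
```

>>> {"fn": "play_rows", "kwargs": {"commands": [[[0,0,0,0,0,0,0.72],[0,0,0,0,0,0,0.72]]]}}

```text
time_s: 38.3
tcp_pos: [0.4638, 0.1722, 0.18]
ee_rot: [[0.123, -0.992, 0.001], [-0.992, -0.123, 0.0], [-0.0, -0.001, -1.0]]
wrist_force: [0.5, 0.1, 0.9]
gripper_width: 0.28
```

Run:
```python
from h import *
s=r.sense();w=r.capture("wrist");print(s["tcp_pos"],s["ee_rot"].round(3).tolist(),s["gripper_width"])
P=wcloud(w,s);h=np.radians(97);X=np.array([np.cos(h),np.sin(h)]);Y=np.array([-X[1],X[0]]);C=np.array([.579,.236])
a=(P[...,:2]-C)@X;b=(P[...,:2]-C)@Y;z=P[...,2];a[250:]=9
m=(z>.124)&(z<.14)&(abs(a)<.09)&(b>.11)&(b<.15);print(m.sum(),np.percentile(b[m],[1,50,99]),np.percentile(a[m],[1,99]),np.polyfit(a[m],b[m],1))
print("tcp a,b",(s["tcp_pos"][:2]-C)@X,(s["tcp_pos"][:2]-C)@Y)
```

```text
[0.46378869 0.17215674 0.18002652] [[0.123, -0.992, 0.001], [-0.992, -0.123, 0.0], [-0.0, -0.001, -1.0]] 0.280240684707719
606 [0.11828218 0.12184144 0.12543278] [-0.07303932 -0.03468373] [-0.0020363   0.12169642]
tcp a,b -0.049326651028668615 0.12213308108769415
```

Centred over the panel; descend and swing back.

>>> {"fn": "play_rows", "kwargs": {"commands": [[[-0.001,0,-0.02,0,0,0,0.72],[-0.001,0,-0.04,0,0,0,0.72],[-0.001,0,-0.055,0,0,0,0.72],[-0.001,0,-0.061,0,0,0,0.72],[-0.001,0,-0.061,0,0,0,0.72]]]}}

```text
time_s: 38.85
tcp_pos: [0.4622, 0.1719, 0.1183]
ee_rot: [[0.122, -0.993, -0.0], [-0.993, -0.122, -0.0], [0.0, 0.0, -1.0]]
wrist_force: [0.3, 0.5, -0.3]
gripper_width: 0.277
```

>>> {"fn": "play_rows", "kwargs": {"commands": [[[0.0038,-0.006,0,0,0,0.052,0.72],[0.0077,-0.0117,0,0,0,0.105,0.72],[0.0117,-0.0173,0,0,0,0.157,0.72],[0.016,-0.0227,0,0,0,0.209,0.72],[0.0205,-0.028,0,0,0,0.262,0.72]]]}}

```text
time_s: 39.35
tcp_pos: [0.4834, 0.1441, 0.1196]
ee_rot: [[0.377, -0.926, 0.002], [-0.926, -0.377, 0.001], [-0.0, -0.002, -1.0]]
wrist_force: [0.2, -0.1, 0.3]
gripper_width: 0.277
```

>>> {"fn": "play_rows", "kwargs": {"commands": [[[0.0051,-0.0047,0,0,0,0.052,0.72],[0.0103,-0.0094,0,0,0,0.105,0.72],[0.0158,-0.0138,0,0,0,0.157,0.72],[0.0214,-0.0178,0,0,0,0.209,0.72],[0.0271,-0.0217,0,0,0,0.262,0.72]]]}}

```text
time_s: 39.85
tcp_pos: [0.5102, 0.1221, 0.1196]
ee_rot: [[0.604, -0.797, 0.001], [-0.797, -0.604, 0.001], [0.0, -0.001, -1.0]]
wrist_force: [-1.4, 0.2, 0.2]
gripper_width: 0.282
```

>>> {"fn": "play_rows", "kwargs": {"commands": [[[0.0061,-0.0032,0,0,0,0.052,0.72],[0.0122,-0.0063,0,0,0,0.105,0.72],[0.0187,-0.0092,0,0,0,0.157,0.72],[0.0252,-0.0118,0,0,0,0.209,0.72],[0.0317,-0.014,0,0,0,0.262,0.72]]]}}

```text
time_s: 40.35
tcp_pos: [0.5419, 0.1078, 0.1196]
ee_rot: [[0.79, -0.613, 0.001], [-0.613, -0.79, 0.0], [0.001, -0.001, -1.0]]
wrist_force: [-1.3, -1.2, 0.1]
gripper_width: 0.282
```

>>> {"fn": "play_rows", "kwargs": {"commands": [[[0.0063,-0.0013,0,0,0,0.052,0.72],[0.0133,-0.0027,0,0,0,0.105,0.72],[0.0203,-0.0038,0,0,0,0.157,0.72],[0.0273,-0.0046,0,0,0,0.209,0.72],[0.0343,-0.0053,0,0,0,0.262,0.72]]]}}

```text
time_s: 40.85
tcp_pos: [0.5764, 0.1023, 0.1196]
ee_rot: [[0.922, -0.388, 0.001], [-0.388, -0.922, -0.0], [0.001, -0.0, -1.0]]
wrist_force: [-0.4, -2.1, 0.0]
gripper_width: 0.277
```

>>> {"fn": "play_rows", "kwargs": {"commands": [[[0.0065,-0.0002,0,0,0,0.052,0.72],[0.0135,0.0007,0,0,0,0.105,0.72],[0.0205,0.0017,0,0,0,0.157,0.72],[0.0275,0.0027,0,0,0,0.209,0.72],[0.0345,0.0037,0,0,0,0.262,0.72]]]}}

```text
time_s: 41.35
tcp_pos: [0.6113, 0.1059, 0.1197]
ee_rot: [[0.991, -0.136, 0.002], [-0.136, -0.991, -0.0], [0.002, 0.0, -1.0]]
wrist_force: [0.4, -0.7, -0.9]
gripper_width: 0.277
```

>>> {"fn": "play_rows", "kwargs": {"commands": [[[0.0064,0.0019,0,0,0,0.052,0.72],[0.0129,0.0041,0,0,0,0.105,0.72],[0.0194,0.0066,0,0,0,0.157,0.72],[0.0259,0.0096,0,0,0,0.209,0.72],[0.0324,0.0126,0,0,0,0.262,0.72]]]}}

```text
time_s: 41.85
tcp_pos: [0.6439, 0.1184, 0.1197]
ee_rot: [[0.992, 0.125, 0.002], [0.125, -0.992, -0.001], [0.002, 0.001, -1.0]]
wrist_force: [1.3, -1.5, -1.0]
gripper_width: 0.279
```

>>> {"fn": "play_rows", "kwargs": {"commands": [[[0,0,0,0,0,0,0.72],[0,0,0,0,0,0,0.72],[0,0,0,0,0,0,0.72],[0,0,0,0,0,0,0.72],[0,0,0,0,0,0,0.72]]]}}

```text
time_s: 42.35
tcp_pos: [0.6425, 0.1192, 0.1184]
ee_rot: [[0.992, 0.123, 0.0], [0.123, -0.992, 0.0], [0.0, -0.0, -1.0]]
wrist_force: [-0.1, 0.0, 0.5]
gripper_width: 0.282
```

>>> {"fn": "play_rows", "kwargs": {"commands": [[[0,0,0.03,0,0,0,0.72],[0,0,0.06,0,0,0,0.72],[0,0,0.1,0,0,0,0.72],[0,0,0.14,0,0,0,0.72],[0,0,0.14,0,0,0,0.72]]]}}

```text
time_s: 42.85
tcp_pos: [0.6456, 0.1197, 0.266]
ee_rot: [[0.992, 0.124, 0.014], [0.124, -0.992, 0.003], [0.014, -0.002, -1.0]]
wrist_force: [-0.3, -0.1, -0.3]
gripper_width: 0.28
```

>>> {"fn": "play_rows", "kwargs": {"commands": [[[0,-0.045,0,0,0,0,0.72],[-0.01,-0.09,0,0,0,0,0.72],[-0.02,-0.135,0,0,0,0,0.72],[-0.03,-0.18,0,0,0,0,0.72],[-0.04,-0.225,0,0,0,0,0.72]]]}}

```text
time_s: 43.35
tcp_pos: [0.6017, -0.1074, 0.258]
ee_rot: [[0.992, 0.124, -0.0], [0.124, -0.992, 0.0], [-0.0, -0.0, -1.0]]
wrist_force: [0.1, -0.2, 0.9]
gripper_width: 0.275
```

>>> {"fn": "play_rows", "kwargs": {"commands": [[[-0.03,-0.03,0,0,0,0,0.72],[-0.06,-0.06,0,0,0,0,0.72],[-0.08,-0.08,0,0,0,0,0.72],[-0.08,-0.08,0,0,0,0,0.72],[-0.08,-0.08,0,0,0,0,0.72]]]}}

```text
time_s: 43.85
tcp_pos: [0.5224, -0.1861, 0.2584]
ee_rot: [[0.992, 0.122, 0.001], [0.122, -0.992, 0.0], [0.001, 0.0, -1.0]]
wrist_force: [0.6, 0.6, -0.6]
gripper_width: 0.279
```

Run:
```python
from h import *
s=r.sense();print(s["tcp_pos"],s["time_s"])
c=r.capture("top");c2=r.capture("scene");np.save("t8.npy",c,allow_pickle=True)
save("v14",np.hstack([cv2.resize(c["image"][110:290,150:350],(440,396)),cv2.resize(c2["image"][130:260,250:380],(360,396))]))
P=cloud(c);C=np.array([.579,.236]);h=np.radians(187);X=np.array([np.cos(h),np.sin(h)]);Y=np.array([-X[1],X[0]])
a=(P[...,:2]-C)@X;b=(P[...,:2]-C)@Y;z=P[...,2];pc=lambda x:np.percentile(x,[1,50,99]).round(4) if x.size>9 else x.size
m=(z>.122)&(z<.14)&(abs(b)<.15)&(abs(a)<.1);q=P[m];print("rack",cv2.minAreaRect(q[:,:2].astype(np.float32)*1000))
for sg in(-1,1):
    k=m&(b*sg>.11)&(abs(a)<.065);print("panel",sg,pc(b[k]),np.polyfit(a[k],b[k],1))
m=(z>.09)&(z<.106)&(abs(a+.06)<.03)&(abs(b)<.08);print("lip",m.sum(),pc(a[m]),pc(b[m]))
m=(abs(a)<.06)&(abs(b)<.09);print("z inside",pc(z[m]))
```

```text
[ 0.5224112  -0.1861464   0.25835332] 43.85
rack ((578.2024536132812, 235.94021606445312), (145.23643493652344, 254.1914520263672), 5.152949333190918)
panel -1 [-0.1284 -0.1217 -0.1169] [-0.02851825 -0.12207088]
panel 1 [0.1178 0.1232 0.1285] [-0.03482261  0.1231395 ]
lip 89 [-0.0678 -0.0615 -0.0572] [-0.0403  0.0035  0.0455]
z inside [0.0656 0.0729 0.0903]
```

View pics/v14.png

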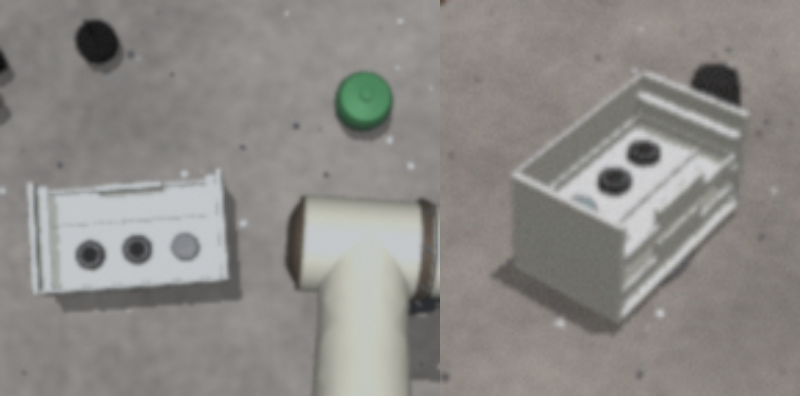

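```bash
cat > ang.py <<'E'
from h import *
def ang(c):
    P=cloud(c);C=np.array([.579,.236]);h=np.radians(187);X=np.array([np.cos(h),np.sin(h)]);Y=np.array([-X[1],X[0]])
    a=(P[...,:2]-C)@X;b=(P[...,:2]-C)@Y;z=P[...,2];o=[]
    m=(z>.124)&(z<.138)&(abs(b)<.15)&(abs(a)<.1)
    for sg in(-1,1):
        k=m&(b*sg>.11)&(abs(a)<.065);o.append((np.degrees(np.polyfit(a[k],b[k],1)[0]).round(2),k.sum()))
    k=m&(a>.055)&(abs(b)<.11);o.append((np.degrees(-np.polyfit(b[k],a[k],1)[0]).round(2),k.sum()))
    m=(z>.122)&(z<.14)&(abs(b)<.15)&(abs(a)<.1)
    g=cv2.minAreaRect(P[m][:,:2].astype(np.float32)*1000);print("heading errs panel-,panel+,back",o,"rect",np.round(g[0],1),round(g[2],2))
if __name__=="__main__":
    for n in("top.npy","t8.npy"):ang(np.load(n,allow_pickle=True).item())
    for i in range(3):ang(r.capture("top"))
E
python3 ang.py
```

```text
heading errs panel-,panel+,back [(np.float64(0.01), np.int64(141)), (np.float64(0.03), np.int64(127)), (np.float64(0.06), np.int64(115))] rect [577.8 236.2] 7.03
heading errs panel-,panel+,back [(np.float64(-1.75), np.int64(147)), (np.float64(-2.03), np.int64(124)), (np.float64(-1.83), np.int64(113))] rect [578.2 235.9] 5.15
heading errs panel-,panel+,back [(np.float64(-1.69), np.int64(140)), (np.float64(-2.07), np.int64(123)), (np.float64(-1.86), np.int64(113))] rect [578.  236.2] 5.1
heading errs panel-,panel+,back [(np.float64(-1.82), np.int64(147)), (np.float64(-2.02), np.int64(124)), (np.float64(-1.85), np.int64(114))] rect [578.2 236.1] 5.01
heading errs panel-,panel+,back [(np.float64(-1.89), np.int64(140)), (np.float64(-1.95), np.int64(122)), (np.float64(-1.82), np.int64(115))] rect [578.1 236.5] 5.1
```

>>> {"fn": "play_rows", "kwargs": {"commands": [[[0.02,0.03,0,0,0,0,0.72],[0.04,0.065,0,0,0,0,0.72],[0.06,0.1,0,0,0,0,0.72],[0.075,0.14,0,0,0,0,0.72],[0.09,0.18,0,0,0,0,0.72]]]}}

```text
time_s: 44.6
tcp_pos: [0.6135, -0.0035, 0.2578]
ee_rot: [[0.992, 0.124, -0.0], [0.124, -0.992, -0.0], [-0.0, 0.0, -1.0]]
wrist_force: [0.9, -0.1, -0.3]
gripper_width: 0.283
```

>>> {"fn": "play_rows", "kwargs": {"commands": [[[0.01,0.04,0,0,0,0,0.72],[0.02,0.08,0,0,0,0,0.72],[0.03,0.124,0,0,0,0,0.72],[0.03,0.124,-0.02,0,0,0,0.72],[0.03,0.124,-0.06,0,0,0,0.72]]]}}

```text
time_s: 45.1
tcp_pos: [0.6451, 0.1216, 0.2004]
ee_rot: [[0.992, 0.128, 0.008], [0.128, -0.992, 0.002], [0.008, -0.001, -1.0]]
wrist_force: [0.5, -0.0, -0.1]
gripper_width: 0.277
```

>>> {"fn": "play_rows", "kwargs": {"commands": [[[0,0,0,0,0,0,0.72],[0,0,0,0,0,0,0.72],[0,0,0,0,0,0,0.72]]]}}

```text
time_s: 45.4
tcp_pos: [0.644, 0.1184, 0.2004]
ee_rot: [[0.992, 0.124, 0.004], [0.124, -0.992, 0.001], [0.004, -0.0, -1.0]]
wrist_force: [-1.0, -0.1, 0.7]
gripper_width: 0.281
```

>>> {"fn": "play_rows", "kwargs": {"commands": [[[0,0,-0.03,0,0,0,0.72],[0,0,-0.06,0,0,0,0.72],[0,0,-0.081,0,0,0,0.72],[0,0,-0.081,0,0,0,0.72],[0,0,-0.081,0,0,0,0.72]]]}}

```text
time_s: 45.9
tcp_pos: [0.6441, 0.1182, 0.1193]
ee_rot: [[0.992, 0.124, 0.003], [0.124, -0.992, 0.0], [0.003, -0.0, -1.0]]
wrist_force: [0.4, -0.1, 1.0]
gripper_width: 0.277
```

>>> {"fn": "play_rows", "kwargs": {"commands": [[[0,0.002,0,0,0,0,0.72],[0,0.004,0,0,0,0,0.72],[-0.001,0.006,0,0,0,0,0.72],[-0.001,0.008,0,0,0,0,0.72],[-0.001,0.008,0,0,0,0,0.72]]]}}

```text
time_s: 46.4
tcp_pos: [0.6424, 0.1259, 0.1181]
ee_rot: [[0.992, 0.124, 0.002], [0.124, -0.992, -0.001], [0.002, 0.001, -1.0]]
wrist_force: [1.5, -3.1, 1.1]
gripper_width: 0.277
```

>>> {"fn": "play_rows", "kwargs": {"commands": [[[0,0.001,0,0,0,0,0.72],[0,0.002,0,0,0,0,0.72],[0,0.002,0,0,0,0,0.72],[0,0.002,0,0,0,0,0.72],[0,0.002,0,0,0,0,0.72]]]}}

```text
time_s: 46.9
tcp_pos: [0.6431, 0.1264, 0.118]
ee_rot: [[0.992, 0.123, 0.003], [0.123, -0.992, -0.002], [0.002, 0.002, -1.0]]
wrist_force: [4.5, -6.5, 1.2]
gripper_width: 0.283
```

```bash
python3 - <<'E'
from h import *
s=r.sense();w=r.capture("wrist");print(s["tcp_pos"],s["wrist_force"])
P=wcloud(w,s);C=np.array([.579,.236]);h=np.radians(187);X=np.array([np.cos(h),np.sin(h)]);Y=np.array([-X[1],X[0]])
a=(P[...,:2]-C)@X;b=(P[...,:2]-C)@Y;z=P[...,2];a[230:]=9
m=(z>.124)&(z<.138)&(a<-.066)&(abs(b)<.15)&(a>-.09);print("front edge?",m.sum())
m=(z>.09)&(z<.106)&(abs(a+.06)<.03)&(abs(b)<.08);print("lip slope deg",m.sum(),np.degrees(-np.polyfit(b[m],a[m],1)[0]))
E
python3 ang.py | tail -1
```

```text
[0.64305062 0.12644158 0.11800785] [ 4.52628708 -6.46075302  1.18428835]
front edge? 0
lip slope deg 1792 -0.4733071875689342
heading errs panel-,panel+,back [(np.float64(11.11), np.int64(4)), (np.float64(-0.73), np.int64(82)), (np.float64(-1.16), np.int64(65))] rect [555.5 233.8] 6.04
```

>>> {"fn": "play_rows", "kwargs": {"commands": [[[0.0006,0.0003,0,0,0,0.005,0.72],[0.0012,0.0007,0,0,0,0.01,0.72],[0.0018,0.001,0,0,0,0.015,0.72],[0.0024,0.0014,0,0,0,0.02,0.72],[0.0024,0.0014,0,0,0,0.02,0.72]]]}}

```text
time_s: 47.6
tcp_pos: [0.6456, 0.1279, 0.118]
ee_rot: [[0.99, 0.143, 0.003], [0.143, -0.99, -0.002], [0.002, 0.002, -1.0]]
wrist_force: [4.4, -6.3, 0.4]
gripper_width: 0.283
```

```bash
cat > lip.py <<'E'
from h import *
s=r.sense();w=r.capture("wrist");print(s["tcp_pos"],s["wrist_force"])
P=wcloud(w,s);C=np.array([.579,.236]);h=np.radians(187);X=np.array([np.cos(h),np.sin(h)]);Y=np.array([-X[1],X[0]])
a=(P[...,:2]-C)@X;b=(P[...,:2]-C)@Y;z=P[...,2];a[230:]=9
m=(z>.09)&(z<.106)&(abs(a+.06)<.03)&(abs(b)<.08);print("lip slope deg",m.sum(),np.degrees(-np.polyfit(b[m],a[m],1)[0]))
E
python3 lip.py;python3 ang.py | tail -1
```

```text
[0.6455624  0.12792918 0.11801094] [ 4.41713036 -6.34952138  0.42044886]
lip slope deg 1746 0.8571721980712325
heading errs panel-,panel+,back [(np.float64(-57.79), np.int64(1)), (np.float64(0.22), np.int64(88)), (np.float64(0.14), np.int64(67))] rect [555.7 233. ] 7.33ang.py:7: RankWarning: Polyfit may be poorly conditioned
  k=m&(b*sg>.11)&(abs(a)<.065);o.append((np.degrees(np.polyfit(a[k],b[k],1)[0]).round(2),k.sum()))
ang.py:7: RankWarning: Polyfit may be poorly conditioned
  k=m&(b*sg>.11)&(abs(a)<.065);o.append((np.degrees(np.polyfit(a[k],b[k],1)[0]).round(2),k.sum()))
ang.py:7: RankWarning: Polyfit may be poorly conditioned
  k=m&(b*sg>.11)&(abs(a)<.065);o.append((np.degrees(np.polyfit(a[k],b[k],1)[0]).round(2),k.sum()))
```

>>> {"fn": "play_rows", "kwargs": {"commands": [[[0.0002,-0.002,0,0,0,0,0.72],[0.0005,-0.004,0,0,0,0,0.72],[0.001,-0.008,0,0,0,0,0.72],[0.001,-0.008,0,0,0,0,0.72],[0.001,-0.008,0.01,0,0,0,0.72]]]}}

```text
time_s: 48.3
tcp_pos: [0.6438, 0.1214, 0.1258]
ee_rot: [[0.99, 0.143, -0.004], [0.143, -0.99, -0.001], [-0.004, 0.0, -1.0]]
wrist_force: [-0.9, 0.8, 0.4]
gripper_width: 0.28
```

>>> {"fn": "play_rows", "kwargs": {"commands": [[[0,0,0.03,0,0,0,0.72],[0,0,0.06,0,0,0,0.72],[0,0,0.1,0,0,0,0.72],[0,0,0.13,0,0,0,0.72],[0,0,0.13,0,0,0,0.72]]]}}

```text
time_s: 48.8
tcp_pos: [0.6475, 0.1223, 0.2644]
ee_rot: [[0.989, 0.144, 0.012], [0.144, -0.99, 0.003], [0.012, -0.002, -1.0]]
wrist_force: [-0.9, -0.3, -0.2]
gripper_width: 0.279
```

>>> {"fn": "play_rows", "kwargs": {"commands": [[[0,-0.045,0,0,0,0,0.72],[-0.01,-0.09,0,0,0,0,0.72],[-0.02,-0.135,0,0,0,0,0.72],[-0.03,-0.18,0,0,0,0,0.72],[-0.04,-0.225,0,0,0,0,0.72]]]}}

```text
time_s: 49.3
tcp_pos: [0.6042, -0.1048, 0.2575]
ee_rot: [[0.99, 0.144, 0.0], [0.144, -0.99, 0.0], [0.0, -0.0, -1.0]]
wrist_force: [1.1, -0.1, -0.3]
gripper_width: 0.28
```

>>> {"fn": "play_rows", "kwargs": {"commands": [[[-0.03,-0.03,0,0,0,0,0.72],[-0.06,-0.06,0,0,0,0,0.72],[-0.08,-0.08,0,0,0,0,0.72],[-0.08,-0.08,0,0,0,0,0.72],[-0.08,-0.08,0,0,0,0,0.72]]]}}

```text
time_s: 49.8
tcp_pos: [0.5249, -0.1836, 0.2577]
ee_rot: [[0.99, 0.142, 0.001], [0.142, -0.99, 0.0], [0.001, 0.0, -1.0]]
wrist_force: [-0.1, 0.4, -0.2]
gripper_width: 0.28
```

```bash
python3 ang.py 2>/dev/null| tail -2
python3 - <<'E'
from h import *
c=r.capture("top");c2=r.capture("scene");P=cloud(c);C=np.array([.579,.236]);h=np.radians(187);X=np.array([np.cos(h),np.sin(h)]);Y=np.array([-X[1],X[0]])
a=(P[...,:2]-C)@X;b=(P[...,:2]-C)@Y;z=P[...,2];pc=lambda x:np.percentile(x,[2,50,98]).round(4)
m=(z>.09)&(z<.106)&(abs(a+.06)<.03)&(abs(b)<.06);print("lip a",m.sum(),pc(a[m]),"slope",np.degrees(-np.polyfit(b[m],a[m],1)[0]))
im=c["image"].max(2);m=(im<110)&(abs(a)<.06)&(abs(b)<.1)
n,l,st,ce=cv2.connectedComponentsWithStats(m.astype(np.uint8))
for i in range(1,n):
    if st[i,4]>20:print(ce[i],st[i,4],a[l==i].mean(),b[l==i].mean(),np.median(z[l==i]))
c0=np.load("top.npy",allow_pickle=True).item()
d=np.abs(c["image"].astype(int)-c0["image"]).max(2)
print("diff pot/pen/lens boxes",[d[y0:y1,x0:x1].max() for x0,x1,y0,y1 in((300,330,140,170),(350,388,168,180),(185,205,118,140),(112,142,225,252))])
save("v15",np.hstack([cv2.resize(c["image"][110:290,150:350],(440,396)),cv2.resize(c2["image"][130:260,250:380],(360,396))]))
E
```

```text
heading errs panel-,panel+,back [(np.float64(-0.08), np.int64(141)), (np.float64(-0.09), np.int64(123)), (np.float64(-0.08), np.int64(117))] rect [578.  236.2] 6.51
heading errs panel-,panel+,back [(np.float64(-0.23), np.int64(143)), (np.float64(-0.02), np.int64(125)), (np.float64(-0.08), np.int64(117))] rect [578.8 236.1] 6.87
lip a 94 [-0.0664 -0.062  -0.0584] slope -0.005494883942265824
[212.33333333 222.88034188] 117 0.020987661452873747 0.007195585741303131 0.08262862356644818
[191.         226.15254237] 118 0.02392582594974403 -0.05655592774232327 0.08176304114460309
diff pot/pen/lens boxes [np.int64(4), np.int64(4), np.int64(7), np.int64(8)]
```

View pics/v15.png

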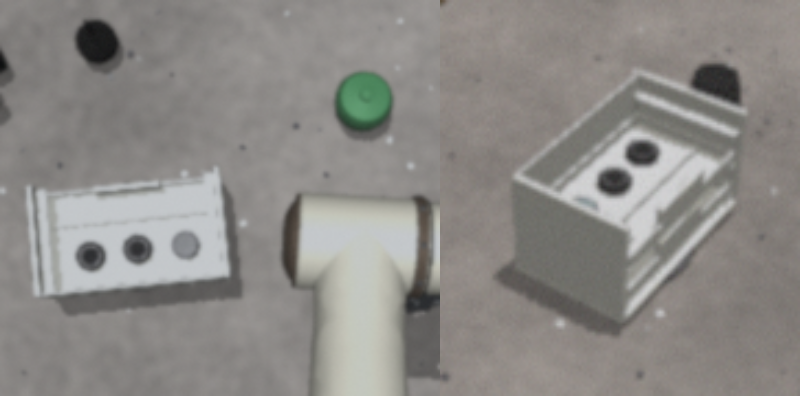

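```bash
python3 -c "
from station import r
print(r.finish_job())"
```

```text
the job is handed in; nothing more can be done
None
```

The job is done and handed in at about 50 s of robot time. No verdict came back.

**What I did:** Three parts were present: two black caps and one filter. They lie flat, side by side, in the tray compartment behind the ridge. I swung the rack to its loading stop and slid the tray in until its rear rim met the back panel. I then released the tray, turned the rack back to its parked stop and moved the arm clear.

**Last checks:**
- **Rack:** it is within about 0.1–0.2° of its starting angle. After the turn back it had stopped about 1.9° short, so I nudged it the rest of the way and measured again.
- **Tray:** the lip is 62–63 mm in front of the rack axis, where fully home is 63 mm. The floor was level at about 74 mm when last measured, in the loading position, against an expected 73 mm. At the loading stop the rack had read anywhere from 95.9° to 97.3°, so I inserted the tray at 96.1°. It slid in with no side force.
- **Parts:** the last pictures show all three parts in the compartment. The filter is visible in the top view but was not measured separately at the end.
- **Bystanders:** the pot, lens pen and lens show no change from the first top image.
- **Look-alikes:** I never touched the red, turquoise and yellow discs. I did not check them again after picking the last part.

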